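Finish the shortbread stack and hold the phone over it for the picture

ROBOT

A 6-joint arm with a two-finger parallel gripper is mounted at the origin on the work surface. World frame = base frame: x ahead of the robot, y to its left, z up, the work surface at z = 0. Lengths are in mm, angles in rad, forces in N, time in s.
With the tool pointing down it reaches from about 225 to 725 mm from the base axis. Payload 3.1 kg.
Tool frame: the origin (TCP) lies midway between the tips of the shut fingers; the grasp point (between the pads) lies 19 mm behind it (arm.grip_point_offset is the distance from the TCP to the grasp point, in mm); z points along the fingers, y is the direction in which the jaws open and shut (so a half turn about z gives the same grasp; the last joint's range is limited). The gripper opens to 85 mm and grips with 20 to 120 N. Pads are 22 mm wide; open, the fingers measure 114 mm over their backs; the gripper's body (76 mm by 85 mm) begins 54 mm behind the grasp point. The pads swing forward as they close: fully open they stand 13 mm farther back than shut.
Start: joints at [1.114, 0.048, 0.099, 1.622, 0, 1.443], TCP at [169.533, 496.866, 231.312] pointing down, gripper open.
Joint ranges: [-2.91, 2.91], [-0.99, 1.94], [-1.21, 1.42], [-2.12, 2.29], [-1.49, 1.47], [-3.14, 3.14]. Speed limits (rad/s): [2.79, 2.79, 3.14, 3.14, 3.14, 3.14].

INTERFACE

Orientations are given as a unit quaternion [w, x, y, z].
In Python, from rig import arm, eyes, ticket gives the robot as it stands.
- The arm moves only by the tool step_arm, never from a script. Its argument "steps" is a list of rows, each an object of numbers: "tx", "ty", "tz": the shift along the world's x, y, z in mm; "wx", "wy", "wz": the turn, a rotation vector about the world's x, y, z in degrees; "jaw": the closure in counts, from 0 (fully open) to 255 (shut). In form: [{"tx": .., "ty": .., "tz": .., "wx": .., "wy": .., "wz": .., "jaw": ..}, ...]. A call has 1 to 5 rows; each row shifts and turns the commanded pose from where the row before left it; what a row does not reach is not made up. A row lasts 1/12 s, in which the tool goes at most 41.7 mm and 7.16 degrees, less where a joint would pass 70% of its speed; a pose out of reach is approached as far as the arm can. A call is refused whole if a number of a shift passes 41.7 or a number of a turn 7.16, either way. A call with a gripper value outside its range is refused whole. The fingers move at their own pace and stop on an object; "grip_force" is the grip in N (left out, the last holds). Time passes only in rows, so rows that do not move let the fingers close. It gives the time, the measured TCP pose, the force and the opening at its end, in the units of the state.
- arm.state(): the state, without advancing time (a new reading comes with each control period).
- eyes.get_image(name): name is "side" or "top" or "wrist"; returns a dict with "color" (420x560x3 uint8, red, green, blue), "intrinsics" (3x3 intrinsics, pixels), "extrinsics" (4x4, takes a point from camera to world coordinates); the wrist camera has in their place "hand_eye" (4x4, takes a point from camera to tool coordinates, whose origin is the TCP and whose axes are the flange's). Camera axes: x right, y down, z forward; pixel columns grow to the right and rows downward; lengths in mm; the calibration is good to about 2 mm. A picture is of the moment at which its call begins: read the wrist's pose just before it. There is no depth.
- ticket.job_done(): hands the job in, once; it reports no verdict.
The state is a dict: "t": time; "q": joint angles; "dq": joint speeds; "joint_efforts": joint torques, N m; "eef_pos": TCP position; "ee_rot": TCP orientation; "wrist_force": force on the tool from outside, world axes, zero at the start; "wrist_torque": the same for the moment, N m; "grip_width": finger opening in mm.
Only numpy, scipy, OpenCV 4.12 (cv2) and the standard library are available. Lean on these libraries where they do the work, as an engineer would, in place of code of your own. Each camera call takes 0.05 s, during which the arm holds its last target.

TASK

Finish the log-cabin stack of shortbread on the round board with the three bars from the baking tray: first lay one as the missing bar of the second layer, then lay the other two as a third layer crosswise on top, two parallel bars to a layer, each bar's outer side flush with the ends of the bars below, so that the stack ends square. Then draw the phone out of its stand, turn it flat with the screen up so that the lens in its back looks straight down, and hold it still for a picture with the lens over the middle of the stack, about 15 cm above its top; the program finishes while the gripper is holding the phone there. Leave the other things on the counter where they stand.

Things in the scene. Friction and masses are not known exactly. Their poses are not given: they have to be found in the camera images.
- board: Round wooden board, 200 mm across, 14 mm thick, fixed. Origin: centre of its underside. Bars of the stack, in the board's axes: layer 1 along x, centred at y = +32 and -32 mm (there); layer 2 along y, at x = -32 mm (there) and +32 mm (missing); layer 3 along x, at y = +32 and -32 mm (both missing). Each bar is centred on the other axis; bar middles lie 21, 35, 49 mm above the origin.
- stack (a point): The centre of the board's upper face (14 mm above the counter), the middle of the stack in plan. The finished stack is 84 x 84 mm and 42 mm high, so its top is 56 mm above the counter.
- gap (a point): The place for the middle of the second layer's missing bar, which lies along the board's y: board frame x = 32, y = 0, z = 35 mm.
- top_left (a point): The place for the middle of one bar of the third layer, which lies along the board's x: board frame x = 0, y = 32, z = 49 mm.
- top_right (a point): The place for the middle of the other bar of the third layer, along the board's x: board frame x = 0, y = -32, z = 49 mm.
- base_a: A shortbread bar, 84 x 20 x 14 mm (x, y, z), about 26 g, pale baked, rigid, with two rows of small holes on top. Origin at its middle, x along its length, z up. Already in the stack: first layer, at the board's +y side. Loose; the starting stack is neat to about 1.5 mm.
- base_b: A shortbread bar, 84 x 20 x 14 mm (x, y, z), about 26 g, pale baked, rigid, with two rows of small holes on top. Origin at its middle, x along its length, z up. Already in the stack: first layer, at the board's -y side. Loose.
- cross_c: A shortbread bar, 84 x 20 x 14 mm (x, y, z), about 26 g, pale baked, rigid, with two rows of small holes on top. Origin at its middle, x along its length, z up. Already in the stack: second layer, across the first, at the board's -x side. Loose.
- tray: Dark steel baking tray, 180 x 260 mm (x, y), fixed, floor 3 mm thick, rim 15 mm high. Origin: centre of its underside. The three spare bars lie flat on its floor, roughly along its x, about 62 mm apart in y. It stands left or right of the board, the phone stand on the other side.
- bar_1: A shortbread bar, 84 x 20 x 14 mm (x, y, z), about 26 g, pale baked, rigid, with two rows of small holes on top. Origin at its middle, x along its length, z up. One of the three spare bars on the tray (all alike; any may go anywhere).
- bar_2: A shortbread bar, 84 x 20 x 14 mm (x, y, z), about 26 g, pale baked, rigid, with two rows of small holes on top. Origin at its middle, x along its length, z up. Spare bar on the tray.
- bar_3: A shortbread bar, 84 x 20 x 14 mm (x, y, z), about 26 g, pale baked, rigid, with two rows of small holes on top. Origin at its middle, x along its length, z up. Spare bar on the tray.
- dock: Aluminium phone stand, fixed, foot 105 x 78 x 8 mm. A backrest 44 mm wide leans 55 degrees up from level, rising towards +x; its front, -x, looks roughly to the robot. A trough at its foot takes the phone's lowest 14 mm (2 to 3 mm of play; 73 mm wide outside). Draw the phone out along its length. Origin: centre of the foot's underside.
- phone: Black phone, 132 x 62 x 11 mm (x, y, z), 0.14 to 0.23 kg. Origin at its middle, its centre of mass; x to its top edge, y across, z out of the screen. Starts in the stand leaning 55 degrees up from level, screen to the robot and up, middle 75 mm above the counter. Its firm long edges, 62 mm apart, stand free beside the backrest and can be gripped.
- lens (a point): The camera lens on the phone's back, on its centre line: 48 mm from the phone's middle towards the top edge, 8 mm behind the middle plane.
- jar: Bystander: jam jar, 62 mm across, 85 mm high, beyond the board. Origin at the centre of its underside.
- mug: Bystander: white mug, 76 mm across, 85 mm high, beyond the board. Origin at the centre of its underside.
- cutter: Bystander: round steel pastry cutter, 68 mm across, 35 mm high, between robot and board. Origin at the centre of its underside.
- ramekin: Bystander: small white bowl, 72 mm across, 42 mm high, between robot and board. Origin at the centre of its underside.
- spatula: Bystander: spatula, 240 mm long, lying at the back. Origin at the centre of its underside.
- shaker: Bystander: steel shaker, 62 mm across, 100 mm high, at the back. Origin at the centre of its underside.
Things that resemble listed ones, but are neither listed nor needed, are in the scene too. What is shaped like the bar_3 but blue, red or turquoise is not meant.

How it is judged (in metres and radians):
On the way, in this order (a step that is already met when the one before it is completed fails the run):
1. one bar from the tray, let go, completes the second layer (distance of each of base_a, base_b, cross_c from where it was at the start of the episode below 0.01 m and angle between the x axis of each of base_a, base_b and the x axis of board, either way round below 0.18 rad and angle between the x axis of cross_c and the y axis of board, either way round below 0.18 rad and ((distance between bar_1 and gap below 0.01 m and angle between the x axis of bar_1 and the y axis of board, either way round below 0.18 rad and angle between the z axis of bar_1 and the z axis of board, either way round below 0.12 rad) or (distance between bar_2 and gap below 0.01 m and angle between the x axis of bar_2 and the y axis of board, either way round below 0.18 rad and angle between the z axis of bar_2 and the z axis of board, either way round below 0.12 rad) or (distance between bar_3 and gap below 0.01 m and angle between the x axis of bar_3 and the y axis of board, either way round below 0.18 rad and angle between the z axis of bar_3 and the z axis of board, either way round below 0.12 rad)) and contact force between the fingers and bar_1 below 0.1 N and contact force between the fingers and bar_2 below 0.1 N and contact force between the fingers and bar_3 below 0.1 N and contact force between the fingers and base_a below 0.1 N and contact force between the fingers and base_b below 0.1 N and contact force between the fingers and cross_c below 0.1 N), for 0.2 s.
2. two more bars, let go, make the third layer across the second (all of step 1 and ((distance between bar_1 and top_left below 0.01 m and angle between the x axis of bar_1 and the x axis of board, either way round below 0.18 rad and angle between the z axis of bar_1 and the z axis of board, either way round below 0.12 rad) or (distance between bar_2 and top_left below 0.01 m and angle between the x axis of bar_2 and the x axis of board, either way round below 0.18 rad and angle between the z axis of bar_2 and the z axis of board, either way round below 0.12 rad) or (distance between bar_3 and top_left below 0.01 m and angle between the x axis of bar_3 and the x axis of board, either way round below 0.18 rad and angle between the z axis of bar_3 and the z axis of board, either way round below 0.12 rad)) and ((distance between bar_1 and top_right below 0.01 m and angle between the x axis of bar_1 and the x axis of board, either way round below 0.18 rad and angle between the z axis of bar_1 and the z axis of board, either way round below 0.12 rad) or (distance between bar_2 and top_right below 0.01 m and angle between the x axis of bar_2 and the x axis of board, either way round below 0.18 rad and angle between the z axis of bar_2 and the z axis of board, either way round below 0.12 rad) or (distance between bar_3 and top_right below 0.01 m and angle between the x axis of bar_3 and the x axis of board, either way round below 0.18 rad and angle between the z axis of bar_3 and the z axis of board, either way round below 0.12 rad)) and linear speed of each of bar_1, bar_2, bar_3, base_a, base_b, cross_c below 0.02 m/s), for 0.2 s.
3. the phone is drawn clear of its stand (contact force between phone and dock below 0.05 N and contact force between the fingers and phone above 2 N and height (world z) of phone above 0.1 m), for 0.2 s.
At the end, for the whole second after the job is handed in: All six bars rest in the stack, let go, within 10 mm and 10 degrees of their places and flat. The gripper holds the phone still, clear of the stand, screen up and level within 12 degrees, its lens within 30 mm of the stack's middle in plan and 90 to 210 mm above its top (all of step 2 and angle between phone's own z axis and vertical below 0.21 rad and horizontal distance between lens and stack below 0.03 m and height (world z) of lens between 0.146 and 0.266 m and linear speed of phone below 0.02 m/s and angular speed of phone below 0.15 rad/s and contact force between the fingers and phone above 2 N and contact force between phone and dock below 0.1 N); the arm keeps its last pose, push and grip.
It fails at once if a bystander is shifted by more than 30 mm or knocked over (distance of any of jar, mug, cutter, ramekin, spatula, shaker from where it was at the start of the episode above 0.03 m or angle between any of jar, mug, cutter, ramekin, shaker's own z axis and vertical above 0.5 rad).
It also fails if it takes over 67 s, if anything falls off the work surface, if the arm or the gripper's body presses on something with over 40 N, if the wrist force passes 120 N, or if a joint passes its speed limit or range.

## Working session

There is one attempt and no reset: what is moved stays moved. The work goes in short steps, Python scripts to look and compute and a tool call to move; the robot and the scene stay as the last step left them, time stands still between calls to the robot, and variables do not carry over. Pictures are saved under pics/ and viewed, and the job is handed in when it is done.

Besides the shell and the picture viewer there is one more tool, called after ">>>" in YAML: its name, and indented under it one key for each argument. step_arm: Moves the arm, as the interface text tells. Its arguments: {"type":"object","properties":{"steps":{"type":"array","items":{"type":"object","properties":{"tx":{"type":"number"},"ty":{"type":"number"},"tz":{"type":"number"},"wx":{"type":"number"},"wy":{"type":"number"},"wz":{"type":"number"},"jaw":{"type":"number"}}}},"grip_force":{"type":"number"}},"required":["steps"]}

```bash
ls; mkdir -p pics; cat > h.py <<'E'
import numpy as np, cv2
from rig import arm, eyes, ticket
def snap(n,f):
    d=eyes.get_image(n); cv2.imwrite('pics/'+f,cv2.cvtColor(d['color'],cv2.COLOR_RGB2BGR)); return d
E
python3 - <<'E'
from h import *
s=arm.state(); print(s['t'],s['eef_pos'],s['ee_rot'],s['grip_width'],arm.grip_point_offset)
for n in ['top','side','wrist']:
    d=snap(n,n+'0.png'); print(n,{k:np.round(v,3).tolist() for k,v in d.items() if k!='color'})
E
```

```text
pics
0.0 [169.24673501 496.31671534 230.10925542] [-3.56775665e-04  1.63660976e-01  9.86515927e-01 -1.13290014e-03] 85.29180992979822 18.700000000000003
top {'intrinsics': [[499.34, 0.0, 282.007], [0.0, 499.34, 208.268], [0.0, 0.0, 1.0]], 'extrinsics': [[0.048, -0.975, 0.217, 289.243], [-0.999, -0.047, 0.011, 71.041], [-0.001, -0.217, -0.976, 1376.893], [0.0, 0.0, 0.0, 1.0]]}
side {'intrinsics': [[416.712, 0.0, 279.059], [0.0, 416.712, 204.755], [0.0, 0.0, 1.0]], 'extrinsics': [[-0.919, -0.286, 0.27, 297.797], [-0.393, 0.649, -0.651, 757.294], [0.011, -0.705, -0.709, 837.771], [0.0, 0.0, 0.0, 1.0]]}
wrist {'intrinsics': [[344.908, 0.0, 279.494], [0.0, 344.908, 208.936], [0.0, 0.0, 1.0]], 'hand_eye': [[0.0, -0.946, -0.324, 84.128], [1.0, 0.0, 0.001, 0.077], [-0.001, -0.324, 0.946, -142.829], [0.0, 0.0, 0.0, 1.0]]}
```

View pics/top0.png

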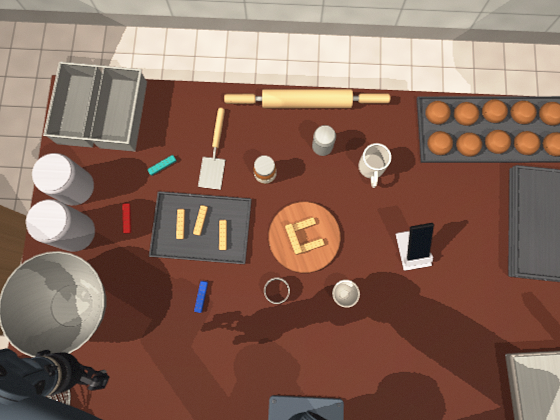

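View pics/side0.png

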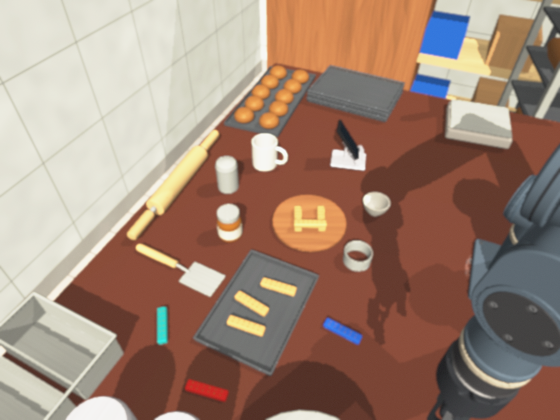

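View pics/wrist0.png

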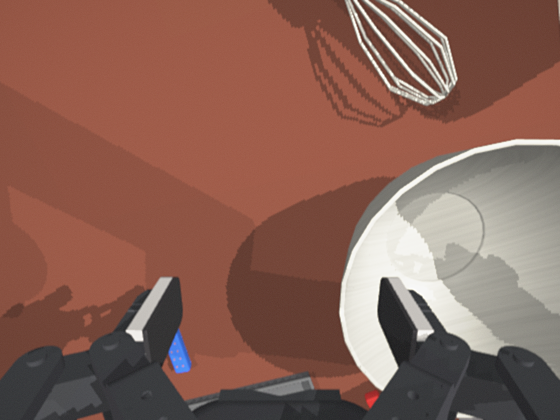

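```bash
python3 - <<'E'
import cv2
im=cv2.imread('pics/top0.png')
a=cv2.resize(im[180:280,140:350],None,fx=3.8,fy=3.8,interpolation=cv2.INTER_CUBIC); cv2.imwrite('pics/tz1.png',a)
a=cv2.resize(im[210:280,385:450],None,fx=8,fy=8,interpolation=cv2.INTER_CUBIC); cv2.imwrite('pics/tz2.png',a)
im=cv2.imread('pics/side0.png')
a=cv2.resize(im[110:240,265:395],None,fx=4.5,fy=4.5,interpolation=cv2.INTER_CUBIC); cv2.imwrite('pics/sz1.png',a)
E
```

```text
(no output)
```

View pics/tz1.png

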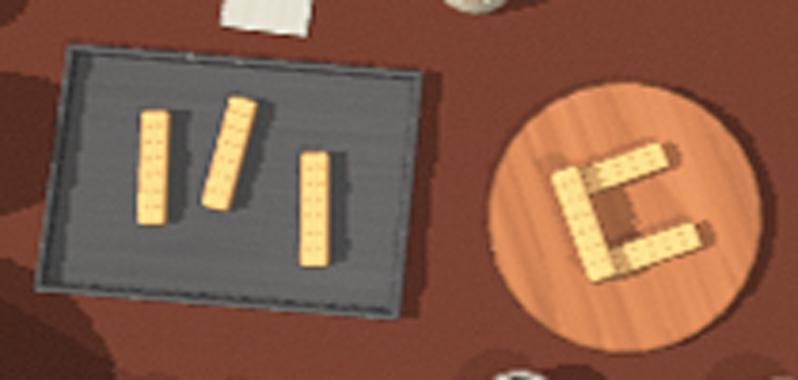

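View pics/tz2.png

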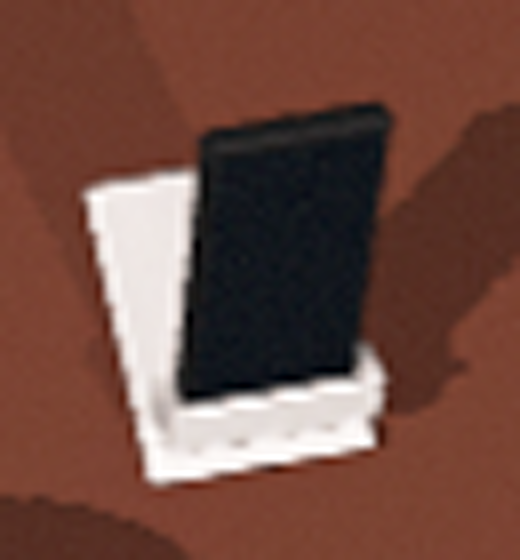

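View pics/sz1.png

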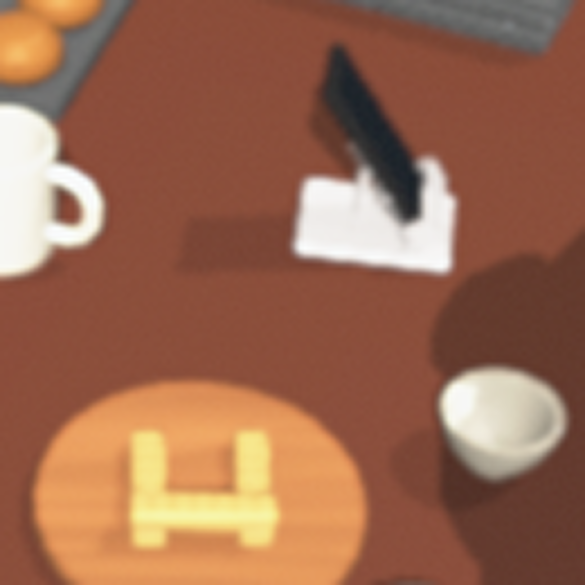

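```bash
cat >> h.py <<'E'
from scipy.spatial.transform import Rotation as R
def ray(d,px,s=None):
    px=np.atleast_2d(np.asarray(px,float)); K=d['intrinsics']
    v=np.c_[(px-[K[0][2],K[1][2]])/[K[0][0],K[1][1]],np.ones(len(px))]
    T=np.array(d.get('extrinsics') if 'extrinsics' in d else tcp(s)@np.array(d['hand_eye']))
    return T[:3,3],v@T[:3,:3].T
def tcp(s):
    w,x,y,z=s['ee_rot'];T=np.eye(4);T[:3,:3]=R.from_quat([x,y,z,w]).as_matrix();T[:3,3]=s['eef_pos'];return T
def pxz(d,px,z,s=None):
    o,v=ray(d,px,s); return o+v*((z-o[2])/v[:,2])[:,None]
def proj(d,P,s=None):
    T=np.array(d.get('extrinsics') if 'extrinsics' in d else tcp(s)@np.array(d['hand_eye']))
    c=(np.atleast_2d(P)-T[:3,3])@T[:3,:3]; K=np.array(d['intrinsics']); u=c@K.T; return u[:,:2]/u[:,2:]
E
python3 - <<'E'
from h import *
d=eyes.get_image('top');hsv=cv2.cvtColor(d['color'],cv2.COLOR_RGB2HSV)
for n in [(162,217),(180,223),(200,220),(222,235),(305,222),(314,244),(293,237),(275,250),(215,170)]: print(n,hsv[n[1],n[0]])
m=cv2.inRange(hsv,(15,60,190),(32,160,255)); m[:185]=0;m[275:]=0;m[:,350:]=0;m[:,:140]=0
n,l,st,c=cv2.connectedComponentsWithStats(m)
for i in range(1,n):
    if st[i,4]<30: continue
    p=np.argwhere(l==i)[:,::-1]
    z=17 if c[i,0]<260 else 42
    w=pxz(d,p,z); r=cv2.minAreaRect(w[:,:2].astype(np.float32)); print(c[i].round(1),st[i,4],np.round(r[0],1),np.round(r[1],1),round(r[2],1), w.mean(0).round(1))
# board
m=cv2.inRange(hsv,(5,100,190),(15,200,255)); m[:190]=0;m[280:]=0;m[:,350:]=0;m[:,:262]=0
p=cv2.findNonZero(m)[:,0]
print(len(p))
w=pxz(d,p,14)[:,:2].astype(np.float32); print(cv2.fitEllipse(cv2.convexHull(w)),cv2.minEnclosingCircle(w))
# others
for nm,px,z in [('jar',(264,163),85),('mug',(376,158),85),('shaker',(323,136),95),('cutter',(277,290),35),('ram',(346,292),42),('trayTL',(158,192),15),('trayTR',(251,199),15),('trayBL',(150,256),15),('trayBR',(245,263),15)]: print(nm,pxz(d,px,z)[0].round(0))
s=385;t=210
for nm,px,z in [('phTL',(205,135),129+4),('phTR',(388,105),133),('phTfL',(212,155),126),('phTfR',(383,122),126),('footL',(150,485),8),('footR',(375,445),8),('footBL',(88,190),8),('scrBL',(182,397),29),('scrBR',(352,370),29)]: print(nm,pxz(d,(s+px[0]/8,t+px[1]/8),z)[0].round(0))
E
```

```text
(162, 217) [  8  10 104]
(180, 223) [ 23 107 251]
(200, 220) [ 22 109 251]
(222, 235) [ 23 105 252]
(305, 222) [ 22 115 249]
(314, 244) [ 23 105 252]
(293, 237) [ 23 108 252]
(275, 250) [ 11 151 223]
(215, 170) [ 23  25 226]
[199.6 220. ] 209 [547.9 313.4] [19.7 82.8] 79.6 [547.5 313.5  17. ]
[179.7 223.6] 213 [535.  368.2] [82.4 19.4] 5.2 [534.5 367.6  17. ]
[301.8 236.2] 551 [515.5  23.1] [85.6 83.9] 22.9 [511.5  29.2  42. ]
[222.  234.6] 209 [509.9 248.3] [81.4 16.6] 4.2 [509.6 248.2  17. ]
3028
((516.3965454101562, 22.458770751953125), (193.75242614746094, 194.43934631347656), 74.98826599121094) ((516.2557373046875, 22.868234634399414), 97.85752868652344)
jar [699. 140.  85.]
mug [ 728. -162.   85.]
shaker [781. -16.  95.]
cutter [365.  89.  35.]
ram [368. -93.  42.]
trayTL [622. 437.  15.]
trayTR [614. 175.  15.]
trayBL [441. 441.  15.]
trayBR [434. 180.  15.]
phTL [ 533. -242.  133.]
phTR [ 546. -300.  133.]
phTfL [ 528. -246.  126.]
phTfR [ 541. -301.  126.]
footL [ 435. -254.    8.]
footR [ 452. -331.    8.]
footBL [ 536. -233.    8.]
scrBL [ 463. -260.   29.]
scrBR [ 475. -317.   29.]
```

>>> step_arm:
  steps:
    - {"tx": 28,"ty": -27,"tz": 1,"wz": 1.8,"jaw": 135}
    - {"tx": 28,"ty": -27,"tz": 1,"wz": 1.8,"jaw": 135}
    - {"tx": 28,"ty": -27,"tz": 1,"wz": 1.8,"jaw": 135}
    - {"tx": 28,"ty": -27,"tz": 1,"wz": 1.8,"jaw": 135}
    - {"tx": 28,"ty": -27,"tz": 1,"wz": 1.8,"jaw": 135}
  grip_force: 30

```text
schema error: expected keys tx, ty, tz, wx, wy, wz, jaw
```

>>> step_arm:
  steps:
    - {"tx": 28,"ty": -27,"tz": 1,"wz": 1.8,"jaw": 135}
    - {"tx": 28,"ty": -27,"tz": 1,"wz": 1.8,"jaw": 135}
    - {"tx": 28,"ty": -27,"tz": 1,"wz": 1.8,"jaw": 135}
    - {"tx": 28,"ty": -27,"tz": 1,"wz": 1.8,"jaw": 135}
    - {"tx": 28,"ty": -27,"tz": 1,"wz": 1.8,"jaw": 135}

```text
schema error: expected keys tx, ty, tz, wx, wy, wz, jaw
```

>>> step_arm:
  steps:
    - {"tx": 28,"ty": -27,"tz": 1,"wz": 1.8,"jaw": 135}
    - {"tx": 28,"ty": -27,"tz": 1,"wz": 1.8,"jaw": 135}
    - {"tx": 28,"ty": -27,"tz": 1,"wz": 1.8,"jaw": 135}
    - {}
    - {}

```text
schema error: expected keys tx, ty, tz, wx, wy, wz, jaw
```

```bash
python3 - <<'E'
from h import *
import pickle
s=arm.state(); print(s['t'],s['eef_pos'],s['ee_rot'],s['grip_width'],np.round(s['q'],2),s['wrist_force'])
d=snap('wrist','w1.png'); pickle.dump((s,d),open('w1.pkl','wb'))
E
```

```text
0.2 [169.35127307 496.49650761 230.53131114] [-2.26962268e-04  1.63665317e-01  9.86515608e-01 -7.53584522e-04] 85.28876195230932 [1.11 0.05 0.1  1.62 0.   1.44] [ 0.13986379  0.1087731  -0.17384697]
```

View pics/w1.png

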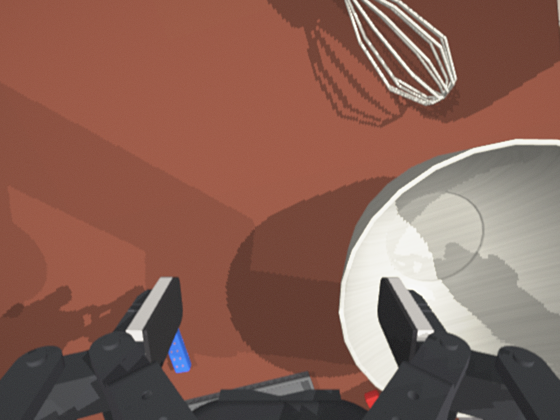

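>>> step_arm:
  steps:
    - {"tx": 28,"ty": -27,"tz": 1,"wx": 0,"wy": 0,"wz": 1.8,"jaw": 135}
    - {"tx": 28,"ty": -27,"tz": 1,"wx": 0,"wy": 0,"wz": 1.8,"jaw": 135}
    - {"tx": 28,"ty": -27,"tz": 1,"wx": 0,"wy": 0,"wz": 1.8,"jaw": 135}
    - {"tx": 28,"ty": -27,"tz": 1,"wx": 0,"wy": 0,"wz": 1.8,"jaw": 135}
    - {"tx": 28,"ty": -27,"tz": 1,"wx": 0,"wy": 0,"wz": 1.8,"jaw": 135}
  grip_force: 30

```text
t: 0.67
eef_pos: [310.3, 360.6, 236.3]
ee_rot: [0.0, 0.085, 0.996, 0.0]
wrist_force: [0.3, 1.5, -0.3]
grip_width: 40.1
```

>>> step_arm:
  steps:
    - {"tx": 28,"ty": -27,"tz": 1,"wx": 0,"wy": 0,"wz": 1.8,"jaw": 135}
    - {"tx": 28,"ty": -27,"tz": 1,"wx": 0,"wy": 0,"wz": 1.8,"jaw": 135}
    - {"tx": 28,"ty": -27,"tz": 1,"wx": 0,"wy": 0,"wz": 1.8,"jaw": 135}
    - {"tx": 28,"ty": -27,"tz": 1,"wx": 0,"wy": 0,"wz": 1.8,"jaw": 135}
    - {"tx": 28,"ty": -27,"tz": 1,"wx": 0,"wy": 0,"wz": 1.8,"jaw": 135}

```text
t: 1.08
eef_pos: [450.6, 225.2, 241.4]
ee_rot: [0.0, 0.007, 1.0, 0.0]
wrist_force: [0.8, 0.9, 0.2]
grip_width: 40.1
```

>>> step_arm:
  steps:
    - {"tx": 28,"ty": -27,"tz": 1,"wx": 0,"wy": 0,"wz": 1.8,"jaw": 135}
    - {"tx": 28,"ty": -27,"tz": 1,"wx": 0,"wy": 0,"wz": 1.8,"jaw": 135}
    - {"tx": 28,"ty": -27,"tz": 1,"wx": 0,"wy": 0,"wz": 1.8,"jaw": 135}
    - {"tx": 0,"ty": 0,"tz": 0,"wx": 0,"wy": 0,"wz": 0,"jaw": 135}
    - {"tx": 0,"ty": 0,"tz": 0,"wx": 0,"wy": 0,"wz": 0,"jaw": 135}

```text
t: 1.5
eef_pos: [534.5, 144.1, 243.3]
ee_rot: [-0.001, -0.038, 0.999, -0.0]
wrist_force: [0.7, 2.0, 0.5]
grip_width: 40.5
```

```bash
python3 - <<'E'
from h import *
import pickle
s=arm.state(); print(s['t'],s['eef_pos'],s['ee_rot'],s['grip_width'],np.round(s['q'],2),s['wrist_force'])
d=snap('wrist','w2.png'); pickle.dump((s,d),open('w2.pkl','wb'))
E
```

```text
1.5 [534.46475733 144.07711287 243.30666033] [-8.44518212e-04 -3.77647113e-02  9.99286302e-01 -2.26696333e-05] 40.537667650246085 [0.14 0.13 0.21 1.65 0.   0.07] [0.72607135 1.99174113 0.53600409]
```

View pics/w2.png

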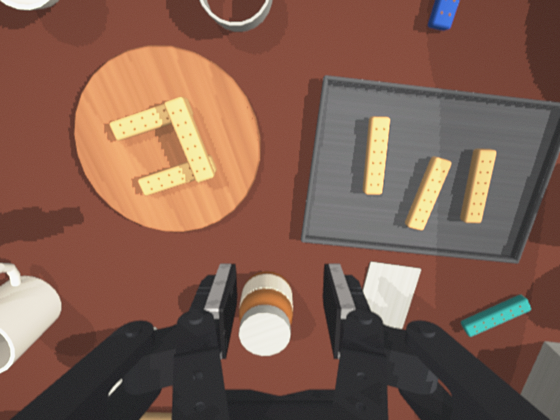

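```bash
python3 - <<'E'
from h import *
import pickle
s,d=pickle.load(open('w2.pkl','rb'))
hsv=cv2.cvtColor(d['color'],cv2.COLOR_RGB2HSV)
m=cv2.inRange(hsv,(18,50,150),(32,165,255)); m[250:]=0
m2=m.copy(); 
n,l,st,c=cv2.connectedComponentsWithStats(m)
for i in range(1,n):
    if st[i,4]<100: continue
    p=np.argwhere(l==i)[:,::-1]
    z=17 if c[i,0]>300 else 42
    w=pxz(d,p,z,s); r=cv2.minAreaRect(w[:,:2].astype(np.float32)); print(c[i].round(1),st[i,4],np.round(r[0],1),np.round(r[1],1),round(r[2],1), w.mean(0).round(1))
b=cv2.inRange(hsv,(4,90,120),(32,220,255)); b[235:]=0;b[:,262:]=0;b[:40]=0
n,l,st,c=cv2.connectedComponentsWithStats(b); i=1+np.argmax(st[1:,4]); p=np.argwhere(l==i)[:,::-1]; print(st[i])
h=cv2.convexHull(pxz(d,p,14,s)[:,:2].astype(np.float32)); print(cv2.fitEllipse(h),cv2.minEnclosingCircle(h))
im=cv2.cvtColor(d['color'],cv2.COLOR_RGB2BGR)
cv2.imwrite('pics/w2z.png',cv2.resize(im[85:205,95:230],None,fx=5,fy=5,interpolation=cv2.INTER_CUBIC))
E
```

```text
[169.2 143.9] 3675 [514.3  28.4] [82.8 81. ] 23.4 [509.2  33.2  42. ]
[377.2 154.5] 1265 [509.1 247.9] [82.2 17.9] 3.7 [507.6 247.8  17. ]
[480.7 185.5] 1019 [534.4 367.9] [80.4 16.8] 3.4 [532.9 367.8  17. ]
[429.6 193.4] 1112 [547.2 313. ] [17.8 82.2] 79.6 [546.1 313.2  17. ]
[    0    40   262   195 45860]
((515.7666015625, -5.85822868347168), (251.57272338867188, 385.8637390136719), 5.432953834533691) ((515.9332885742188, -18.900501251220703), 175.15689086914062)
```

View pics/w2z.png

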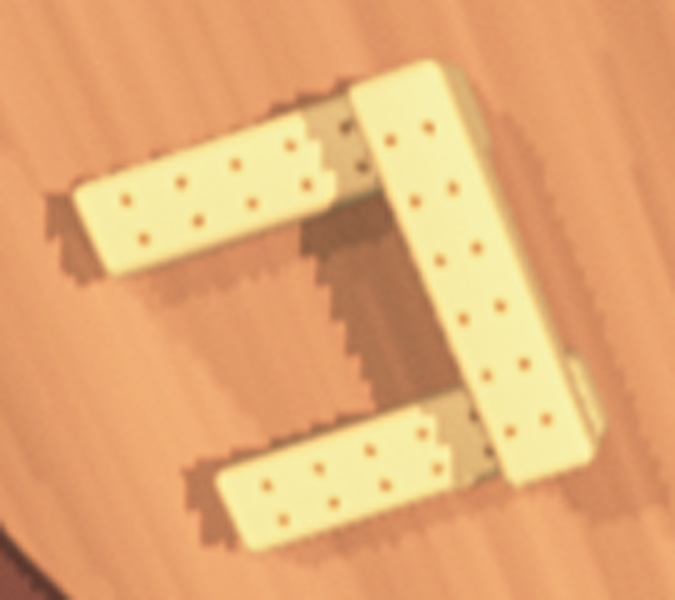

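```bash
python3 - <<'E'
from h import *
import pickle
s,d=pickle.load(open('w2.pkl','rb'))
f=lambda pts,z: pxz(d,[(95+x/5,85+y/5) for x,y in pts],z,s)
c=f([(350,90),(437,60),(603,460),(518,487)],42); print(c.round(1)); C=c.mean(0); print('cross',C.round(1), np.linalg.norm(c[0]-c[1]),np.linalg.norm(c[1]-c[2]))
v=(c[3]+c[2]-c[0]-c[1]); print('yaw long',np.degrees(np.arctan2(v[1],v[0])))
e=f([(73,190),(110,276)],28); g=f([(217,475),(255,550)],28); print(e.round(1),g.round(1), np.linalg.norm(e[0]-e[1]))
v=g.mean(0)-e.mean(0); print('ends sep',np.linalg.norm(v),np.degrees(np.arctan2(v[1],v[0])))
u=(f([(73,190)],28)-f([(350,103)],28))[0];print('bar top edge',np.degrees(np.arctan2(u[1],u[0])))
u=(f([(255,550)],28)-f([(495,478)],28))[0];print('bar2 edge',np.degrees(np.arctan2(u[1],u[0])))
m=0.5*(e.mean(0)+g.mean(0)); print('end mid',m.round(1))
u=m-C; u[2]=0; print('cross to ends',np.linalg.norm(u),'expect 74',np.degrees(np.arctan2(u[1],u[0])))
hsv=cv2.cvtColor(d['color'],cv2.COLOR_RGB2HSV)
print(hsv[60,160],hsv[200,150],hsv[100,30],hsv[150,270])
b=cv2.inRange(hsv,(8,80,190),(16,165,255)); b[235:]=0;b[:,262:]=0
n,l,st,cc=cv2.connectedComponentsWithStats(b); i=1+np.argmax(st[1:,4]); p=np.argwhere(l==i)[:,::-1]; print(st[i])
h=cv2.convexHull(pxz(d,p,14,s)[:,:2].astype(np.float32)); print(cv2.fitEllipse(h),cv2.minEnclosingCircle(h))
E
```

```text
[[469.8  30.2  42. ]
 [463.1  46.8  42. ]
 [538.6  79.5  42. ]
 [545.7  62.1  42. ]]
cross [504.3  54.6  42. ] 17.94561435388572 82.3043628256723
yaw long 23.139315835772567
[[494.3 -30.7  28. ]
 [511.1 -24.5  28. ]] [[551.7  -5.   28. ]
 [567.9   2.3  28. ]] 17.882129991911903
ends sep 62.87677297992809 24.70503584964306
bar top edge -69.38379180889271
bar2 edge -68.90488137196101
end mid [531.3 -14.5  28. ]
cross to ends 74.17473549102766 expect 74 -68.69745435017866
[ 12 137 225] [ 13 135 236] [  6 135 134] [  6 133 140]
[   75    46   185   185 21772]
((515.6201782226562, 22.74427604675293), (195.7975311279297, 197.03372192382812), 46.1676025390625) ((515.7904052734375, 23.02750015258789), 98.84734344482422)
```

>>> step_arm:
  steps:
    - {"tx": -5.2,"ty": 20.8,"tz": -34,"wx": 0,"wy": 0,"wz": 0,"jaw": 135}
    - {"tx": -5,"ty": 20.8,"tz": -34,"wx": 0,"wy": 0,"wz": 0,"jaw": 135}
    - {"tx": -5,"ty": 20.8,"tz": -34,"wx": 0,"wy": 0,"wz": 0,"jaw": 135}
    - {"tx": -5,"ty": 20.8,"tz": -34,"wx": 0,"wy": 0,"wz": 0,"jaw": 135}
    - {"tx": -5,"ty": 20.8,"tz": -34,"wx": 0,"wy": 0,"wz": 0,"jaw": 135}

```text
t: 1.97
eef_pos: [506.7, 252.1, 73.4]
ee_rot: [0.0, -0.041, 0.999, 0.0]
wrist_force: [0.6, 0.8, 0.3]
grip_width: 40.5
```

>>> step_arm:
  steps:
    - {"tx": 0,"ty": 0,"tz": -22,"wx": 0,"wy": 0,"wz": 0,"jaw": 135}
    - {"tx": 0,"ty": 0,"tz": -22,"wx": 0,"wy": 0,"wz": 0,"jaw": 135}
    - {"tx": 0,"ty": 0,"tz": -20,"wx": 0,"wy": 0,"wz": 0,"jaw": 135}
    - {"tx": 0,"ty": 0,"tz": -5,"wx": 0,"wy": 0,"wz": 0,"jaw": 135}
    - {"tx": 0,"ty": 0,"tz": 0,"wx": 0,"wy": 0,"wz": 0,"jaw": 135}

```text
t: 2.38
eef_pos: [505.5, 250.4, 3.9]
ee_rot: [-0.002, -0.041, 0.999, -0.0]
wrist_force: [-0.2, -0.1, 0.2]
grip_width: 40.2
```

```bash
python3 - <<'E'
from h import *
s=arm.state(); print(s['t'],s['eef_pos'],s['grip_width'],s['wrist_force'])
d=snap('wrist','w3.png')
E
```

```text
2.3833 [505.52980449 250.40997694   3.92687152] 40.18287694005681 [-0.15202314 -0.05066434  0.22682651]
```

View pics/w3.png

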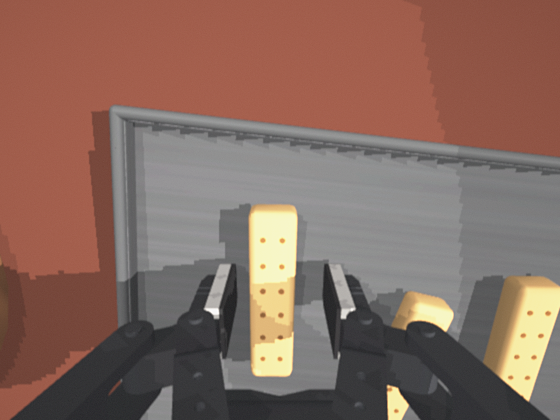

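>>> step_arm:
  steps:
    - {"tx": 0,"ty": 0,"tz": 0,"wx": 0,"wy": 0,"wz": 0,"jaw": 255}
    - {"tx": 0,"ty": 0,"tz": 0,"wx": 0,"wy": 0,"wz": 0,"jaw": 255}
    - {"tx": 0,"ty": 0,"tz": 0,"wx": 0,"wy": 0,"wz": 0,"jaw": 255}
    - {"tx": 0,"ty": 0,"tz": 0,"wx": 0,"wy": 0,"wz": 0,"jaw": 255}

```text
t: 2.77
eef_pos: [510.0, 250.5, 7.6]
ee_rot: [0.002, -0.04, 0.999, 0.001]
wrist_force: [-0.2, 0.6, 5.8]
grip_width: 19.0
```

>>> step_arm:
  steps:
    - {"tx": 0,"ty": 0,"tz": 15,"wx": 0,"wy": 0,"wz": 0,"jaw": 255}
    - {"tx": 0,"ty": 0,"tz": 30,"wx": 0,"wy": 0,"wz": 0,"jaw": 255}
    - {"tx": 0,"ty": 0,"tz": 35,"wx": 0,"wy": 0,"wz": 3,"jaw": 255}
    - {"tx": 3,"ty": -36,"tz": 15,"wx": 0,"wy": 0,"wz": 3,"jaw": 255}
    - {"tx": 3,"ty": -40,"tz": 0,"wx": 0,"wy": 0,"wz": 3,"jaw": 255}

```text
t: 3.18
eef_pos: [518.2, 175.6, 106.5]
ee_rot: [0.006, -0.122, 0.993, 0.001]
wrist_force: [1.4, 0.0, -0.3]
grip_width: 18.8
```

>>> step_arm:
  steps:
    - {"tx": 3,"ty": -40,"tz": 0,"wx": 0,"wy": 0,"wz": 3,"jaw": 255}
    - {"tx": 3,"ty": -40,"tz": 0,"wx": 0,"wy": 0,"wz": 3,"jaw": 255}
    - {"tx": 3,"ty": -40,"tz": 0,"wx": 0,"wy": 0,"wz": 3,"jaw": 255}
    - {"tx": 3,"ty": -40,"tz": 0,"wx": 0,"wy": 0,"wz": 0,"jaw": 255}
    - {"tx": 0,"ty": 0,"tz": 0,"wx": 0,"wy": 0,"wz": 0,"jaw": 255}

```text
t: 3.6
eef_pos: [527.0, 6.7, 100.6]
ee_rot: [0.0, -0.191, 0.982, -0.002]
wrist_force: [0.3, 0.8, -1.1]
grip_width: 19.2
```

```bash
python3 - <<'E'
from h import *
s=arm.state(); print(s['t'],s['eef_pos'],s['ee_rot'],s['grip_width'],s['wrist_force'])
d=snap('wrist','w4.png')
w=pxz(d,[(280,209)],42,s);print(w)
E
```

```text
3.6 [527.03809541   6.73205005 100.64892795] [ 1.91520588e-04 -1.91399620e-01  9.81509399e-01 -2.33414188e-03] 19.1712883024676 [ 0.26710772  0.77659474 -1.11919451]
[[513.20174473   1.76022559  42.        ]]
```

View pics/w4.png

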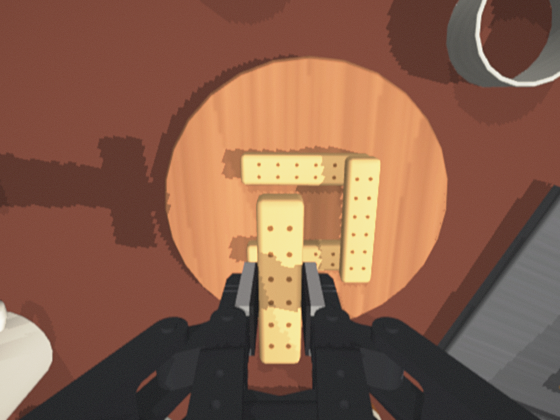

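```bash
cat >> h.py <<'E'
def barx(d,r0,r1,c=280):
    """tool-frame x of bar ends on top face, solving the face's tool z for 83 mm"""
    K=d['intrinsics'];H=np.array(d['hand_eye'])
    v=np.c_[(np.array([[c,r0],[c,r1]])-[K[0][2],K[1][2]])/K[0][0],np.ones(2)]@H[:3,:3].T
    for z in np.arange(-30,10,.5):
        P=H[:3,3]+v*((z-H[2,3])/v[:,2])[:,None]
        L=P[0,0]-P[1,0]
        if L<=83.3: break
    return z,P[:,0],P[:,0].mean()
E
python3 - <<'E'
from h import *
d=eyes.get_image('wrist'); print(barx(d,196,362))
s=arm.state();print(s['eef_pos'])
K=d['intrinsics'];H=np.array(d['hand_eye'])
for z in(-7,-9,-11,-13):
  v=np.c_[(np.array([[280,196],[280,362]])-[K[0][2],K[1][2]])/K[0][0],np.ones(2)]@H[:3,:3].T
  P=H[:3,3]+v*((z-H[2,3])/v[:,2])[:,None];print(z,P[:,0],P[0,0]-P[1,0],P[:,0].mean())
E
```

```text
(np.float64(-30.0), array([ 49.83799389, -20.89189895]), np.float64(14.47304747010828))
[526.44029562  12.03428282 100.44857515]
-7 [ 42.8864528  -42.26159393] 85.1480467220234 0.3124294348189771
-9 [ 43.49093463 -40.40335958] 83.89429421044798 1.543787524844145
-11 [ 44.09541646 -38.54512523] 82.6405416988726 2.775145614869299
-13 [ 44.6998983  -36.68689089] 81.3867891872972 4.006503704894449
```

>>> step_arm:
  steps:
    - {"tx": 2.6,"ty": -18.7,"tz": 0,"wx": 0,"wy": 0,"wz": 0.4,"jaw": 255}
    - {"tx": 0,"ty": 0,"tz": -30,"wx": 0,"wy": 0,"wz": 0,"jaw": 255}
    - {"tx": 0,"ty": 0,"tz": -20,"wx": 0,"wy": 0,"wz": 0,"jaw": 255}
    - {"tx": 0,"ty": 0,"tz": -10,"wx": 0,"wy": 0,"wz": 0,"jaw": 255}
    - {"tx": 0,"ty": 0,"tz": 0,"wx": 0,"wy": 0,"wz": 0,"jaw": 255}

```text
t: 4.12
eef_pos: [526.0, -3.3, 37.0]
ee_rot: [-0.003, -0.2, 0.98, 0.001]
wrist_force: [-1.0, 0.2, -0.2]
grip_width: 19.2
```

>>> step_arm:
  steps:
    - {"tx": 0,"ty": 0,"tz": 0,"wx": 0,"wy": 0,"wz": 0,"jaw": 255}
    - {"tx": 0,"ty": 0,"tz": 0,"wx": 0,"wy": 0,"wz": 0,"jaw": 255}
    - {"tx": 0,"ty": 0,"tz": 0,"wx": 0,"wy": 0,"wz": 0,"jaw": 255}

```text
t: 4.37
eef_pos: [530.4, -4.5, 42.1]
ee_rot: [0.002, -0.199, 0.98, -0.0]
wrist_force: [-0.3, -0.3, -0.2]
grip_width: 18.8
```

```bash
python3 - <<'E'
from h import *
s=arm.state(); print(s['t'],s['eef_pos'],s['ee_rot'],s['grip_width'],s['wrist_force'])
d=snap('wrist','w5.png')
E
```

```text
4.3667 [530.37240635  -4.4896488   42.12015615] [ 1.53759546e-03 -1.99458523e-01  9.79904944e-01 -4.83702559e-04] 18.75575341271824 [-0.28934518 -0.2650683  -0.17954912]
```

View pics/w5.png

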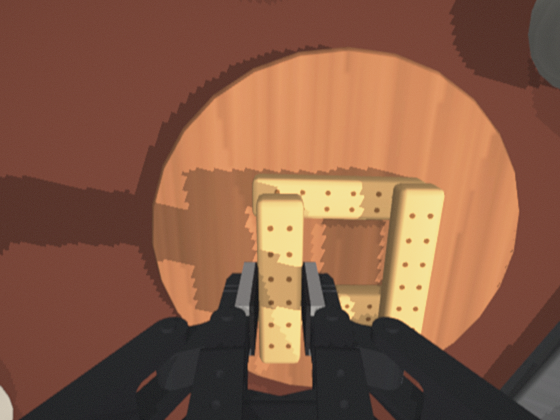

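```bash
python3 - <<'E'
from h import *
s=arm.state(); print(s['eef_pos'],s['wrist_force'])
d=snap('wrist','w6.png'); T=np.linalg.inv(tcp(s))
def tl(px,z): 
    P=pxz(d,px,z,s); return P.round(1),(P@T[:3,:3].T+T[:3,3]).round(1)
print(tl([(254,182),(256,214)],28)); print(tl([(395,190),(442,190)],42)); 
E
```

```text
[530.34310989  -4.66137831  42.08588142] [-0.29871504  0.19838985 -0.4892134 ]
(array([[494.9, -32.1,  28. ],
       [509.4, -25.4,  28. ]]), array([[ 43.4, -11.4,  14. ],
       [ 27.4, -10.8,  14. ]]))
(array([[470.7,  24.5,  42. ],
       [462.8,  43.1,  42. ]]), array([[43.5, 50.1, -0.1],
       [43.5, 70.3, -0.1]]))
```

View pics/w6.png

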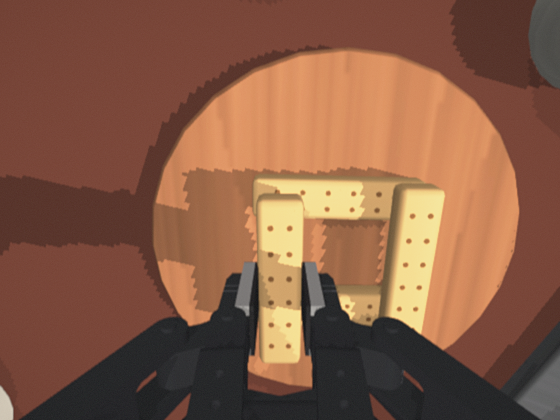

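>>> step_arm:
  steps:
    - {"tx": 0.6,"ty": -1.4,"tz": -4,"wx": 0,"wy": 0,"wz": 0,"jaw": 255}
    - {"tx": 0,"ty": 0,"tz": -3,"wx": 0,"wy": 0,"wz": 0,"jaw": 255}
    - {"tx": 0,"ty": 0,"tz": -1,"wx": 0,"wy": 0,"wz": 0,"jaw": 255}
    - {"tx": 0,"ty": 0,"tz": 0,"wx": 0,"wy": 0,"wz": 0,"jaw": 255}
    - {"tx": 0,"ty": 0,"tz": 0,"wx": 0,"wy": 0,"wz": 0,"jaw": 255}

```text
t: 4.88
eef_pos: [529.7, -6.4, 32.6]
ee_rot: [0.0, -0.199, 0.98, -0.0]
wrist_force: [-0.2, -0.4, 2.1]
grip_width: 18.9
```

>>> step_arm:
  steps:
    - {"tx": 0,"ty": 0,"tz": 0,"wx": 0,"wy": 0,"wz": 0,"jaw": 255}
    - {"tx": 0,"ty": 0,"tz": 0,"wx": 0,"wy": 0,"wz": 0,"jaw": 255}

```text
t: 5.05
eef_pos: [529.8, -6.4, 32.6]
ee_rot: [0.0, -0.199, 0.98, -0.0]
wrist_force: [-0.3, -0.9, 3.2]
grip_width: 19.2
```

>>> step_arm:
  steps:
    - {"tx": 0,"ty": 0,"tz": 0,"wx": 0,"wy": 0,"wz": 0,"jaw": 135}
    - {"tx": 0,"ty": 0,"tz": 0,"wx": 0,"wy": 0,"wz": 0,"jaw": 135}
    - {"tx": 0,"ty": 0,"tz": 0,"wx": 0,"wy": 0,"wz": 0,"jaw": 135}
    - {"tx": 0,"ty": 0,"tz": 20,"wx": 0,"wy": 0,"wz": 0,"jaw": 135}
    - {"tx": 0,"ty": 0,"tz": 35,"wx": 0,"wy": 0,"wz": 0,"jaw": 135}

```text
t: 5.47
eef_pos: [525.0, -5.6, 82.3]
ee_rot: [-0.005, -0.199, 0.98, 0.002]
wrist_force: [0.7, -0.2, -0.2]
grip_width: 40.3
```

>>> step_arm:
  steps:
    - {"tx": 0,"ty": 10,"tz": 33,"wx": 0,"wy": 0,"wz": 0,"jaw": 135}
    - {"tx": 2,"ty": 30,"tz": 15,"wx": 0,"wy": 0,"wz": -3,"jaw": 135}
    - {"tx": 2,"ty": 40,"tz": 0,"wx": 0,"wy": 0,"wz": -5,"jaw": 135}
    - {"tx": 2,"ty": 40,"tz": 0,"wx": 0,"wy": 0,"wz": -5,"jaw": 135}
    - {"tx": 2,"ty": 40,"tz": 0,"wx": 0,"wy": 0,"wz": -5,"jaw": 135}

```text
t: 5.88
eef_pos: [537.9, 155.2, 136.0]
ee_rot: [0.001, -0.041, 0.999, 0.0]
wrist_force: [-0.6, 0.2, -0.3]
grip_width: 40.0
```

>>> step_arm:
  steps:
    - {"tx": 2,"ty": 40,"tz": 0,"wx": 0,"wy": 0,"wz": -5,"jaw": 135}
    - {"tx": 2,"ty": 40,"tz": 0,"wx": 0,"wy": 0,"wz": -5,"jaw": 135}
    - {"tx": 2,"ty": 40,"tz": 0,"wx": 0,"wy": 0,"wz": -4.9,"jaw": 135}
    - {"tx": 3.9,"ty": 40.2,"tz": 0,"wx": 0,"wy": 0,"wz": 0,"jaw": 135}
    - {"tx": 0,"ty": 0,"tz": -25,"wx": 0,"wy": 0,"wz": 0,"jaw": 135}

```text
t: 6.3
eef_pos: [550.6, 323.1, 115.4]
ee_rot: [0.005, 0.083, 0.997, 0.005]
wrist_force: [0.4, 0.5, 1.7]
grip_width: 40.2
```

```bash
python3 - <<'E'
from h import *
s=arm.state(); print(s['t'],s['eef_pos'],s['ee_rot'],s['grip_width'],s['wrist_force'])
d=snap('wrist','w7.png'); d=snap('top','t7.png')
im=cv2.imread('pics/t7.png'); cv2.imwrite('pics/t7z.png',cv2.resize(im[190:280,260:350],None,fx=6,fy=6,interpolation=cv2.INTER_CUBIC))
E
```

```text
6.3 [550.56506324 323.11546122 115.39332573] [0.00489233 0.08307239 0.99651889 0.00501421] 40.16545103996772 [0.36595473 0.51537827 1.68926142]
```

View pics/w7.png

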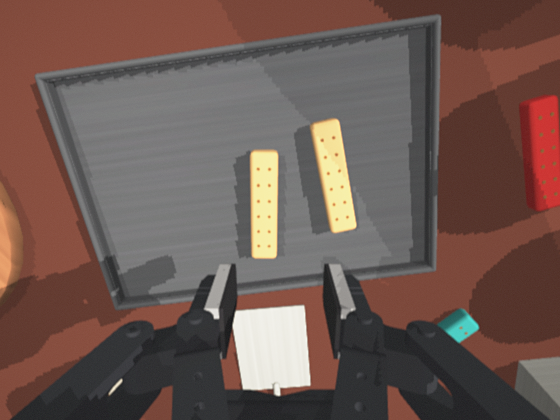

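View pics/t7z.png

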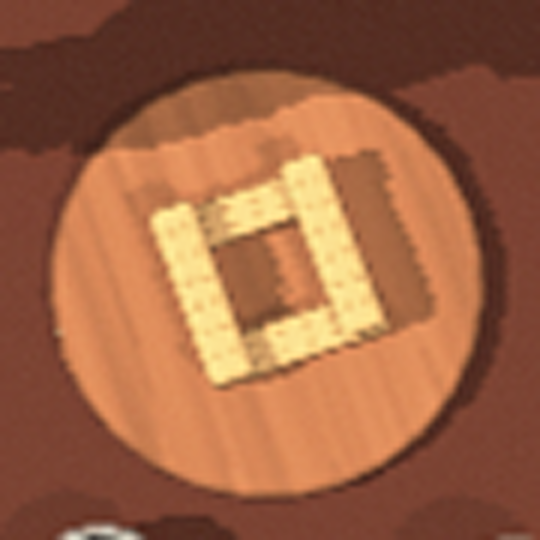

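>>> step_arm:
  steps:
    - {"tx": 0,"ty": 0,"tz": -30,"wx": 0,"wy": 0,"wz": 0,"jaw": 135}
    - {"tx": 0,"ty": 0,"tz": -35,"wx": 0,"wy": 0,"wz": 0,"jaw": 135}
    - {"tx": 0,"ty": 0,"tz": -20,"wx": 0,"wy": 0,"wz": 0,"jaw": 135}
    - {"tx": 0,"ty": 0,"tz": -12,"wx": 0,"wy": 0,"wz": 0,"jaw": 135}
    - {"tx": 0,"ty": 0,"tz": -7,"wx": 0,"wy": 0,"wz": 0,"jaw": 135}

```text
t: 6.82
eef_pos: [545.9, 312.2, 4.1]
ee_rot: [-0.002, 0.087, 0.996, -0.001]
wrist_force: [0.9, -1.2, 0.7]
grip_width: 40.2
```

>>> step_arm:
  steps:
    - {"tx": 0,"ty": 0,"tz": 0,"wx": 0,"wy": 0,"wz": 0,"jaw": 135}
    - {"tx": 0,"ty": 0,"tz": 0,"wx": 0,"wy": 0,"wz": 0,"jaw": 135}
    - {"tx": 0,"ty": 0,"tz": 0,"wx": 0,"wy": 0,"wz": 0,"jaw": 255}
    - {"tx": 0,"ty": 0,"tz": 0,"wx": 0,"wy": 0,"wz": 0,"jaw": 255}
    - {"tx": 0,"ty": 0,"tz": 0,"wx": 0,"wy": 0,"wz": 0,"jaw": 255}

```text
t: 7.23
eef_pos: [549.3, 314.7, 8.9]
ee_rot: [0.002, 0.087, 0.996, 0.001]
wrist_force: [-0.4, 1.0, 5.0]
grip_width: 18.9
```

>>> step_arm:
  steps:
    - {"tx": 0,"ty": 0,"tz": 0,"wx": 0,"wy": 0,"wz": 0,"jaw": 255}
    - {"tx": 0,"ty": 0,"tz": 15,"wx": 0,"wy": 0,"wz": 0,"jaw": 255}
    - {"tx": 0,"ty": 0,"tz": 35,"wx": 0,"wy": 0,"wz": 0,"jaw": 255}
    - {"tx": 0,"ty": 0,"tz": 40,"wx": 0,"wy": 0,"wz": 0,"jaw": 255}
    - {"tx": 0,"ty": -20,"tz": 30,"wx": 0,"wy": 0,"wz": -5,"jaw": 255}

```text
t: 7.65
eef_pos: [547.3, 296.7, 128.7]
ee_rot: [0.001, 0.129, 0.992, 0.002]
wrist_force: [1.2, -0.6, 0.4]
grip_width: 19.1
```

>>> step_arm:
  steps:
    - {"tx": -0.2,"ty": -32,"tz": 0,"wx": 0,"wy": 0,"wz": -6.5,"jaw": 255}
    - {"tx": -0.2,"ty": -32,"tz": 0,"wx": 0,"wy": 0,"wz": -6.5,"jaw": 255}
    - {"tx": -0.2,"ty": -32,"tz": 0,"wx": 0,"wy": 0,"wz": -6.5,"jaw": 255}
    - {"tx": -0.2,"ty": -32,"tz": 0,"wx": 0,"wy": 0,"wz": -6.5,"jaw": 255}
    - {"tx": -0.2,"ty": -32,"tz": 0,"wx": 0,"wy": 0,"wz": -6.5,"jaw": 255}

```text
t: 8.07
eef_pos: [546.1, 132.7, 126.5]
ee_rot: [0.0, 0.405, 0.915, 0.0]
wrist_force: [0.6, 0.1, -0.9]
grip_width: 19.1
```

>>> step_arm:
  steps:
    - {"tx": -0.2,"ty": -32,"tz": 0,"wx": 0,"wy": 0,"wz": -6.5,"jaw": 255}
    - {"tx": -0.2,"ty": -32,"tz": 0,"wx": 0,"wy": 0,"wz": -6.5,"jaw": 255}
    - {"tx": -0.4,"ty": -33.4,"tz": 0,"wx": 0,"wy": 0,"wz": -6.6,"jaw": 255}
    - {"tx": 0,"ty": 0,"tz": -20,"wx": 0,"wy": 0,"wz": 0,"jaw": 255}
    - {"tx": 0,"ty": 0,"tz": -20,"wx": 0,"wy": 0,"wz": 0,"jaw": 255}

```text
t: 8.48
eef_pos: [547.3, 34.3, 87.9]
ee_rot: [0.002, 0.554, 0.833, 0.001]
wrist_force: [0.1, 1.1, -0.3]
grip_width: 19.2
```

>>> step_arm:
  steps:
    - {"tx": 0,"ty": 0,"tz": -16,"wx": 0,"wy": 0,"wz": 0,"jaw": 255}
    - {"tx": 0,"ty": 0,"tz": -10,"wx": 0,"wy": 0,"wz": 0,"jaw": 255}
    - {"tx": 0,"ty": 0,"tz": 0,"wx": 0,"wy": 0,"wz": 0,"jaw": 255}
    - {"tx": 0,"ty": 0,"tz": 0,"wx": 0,"wy": 0,"wz": 0,"jaw": 255}
    - {"tx": 0,"ty": 0,"tz": 0,"wx": 0,"wy": 0,"wz": 0,"jaw": 255}

```text
t: 8.9
eef_pos: [546.4, 36.8, 61.4]
ee_rot: [0.001, 0.552, 0.834, 0.0]
wrist_force: [-0.3, 0.4, 1.0]
grip_width: 19.2
```

```bash
python3 - <<'E'
from h import *
s=arm.state(); print(s['t'],s['eef_pos'],s['ee_rot'],s['grip_width'],s['wrist_force'],np.round(s['q'],2))
d=snap('wrist','w8.png')
E
```

```text
8.9 [546.40630361  36.79197486  61.43237056] [7.56003737e-04 5.52015849e-01 8.33833162e-01 4.35106499e-04] 19.19239014933549 [-0.30991132  0.36441622  0.96820958] [-0.06  0.14 -0.15  1.29 -0.    1.11]
```

View pics/w8.png

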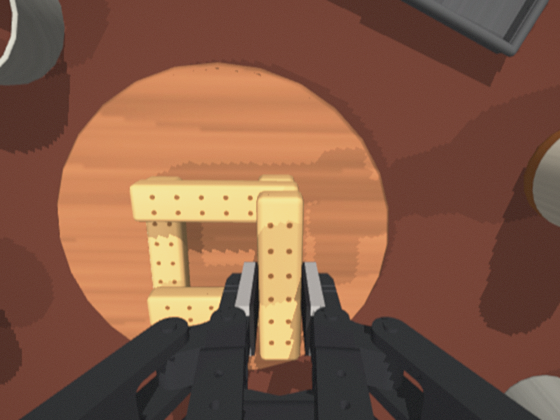

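```bash
python3 - <<'E'
from h import *
s=arm.state(); print(s['eef_pos'],s['wrist_force'])
d=eyes.get_image('wrist'); T=np.linalg.inv(tcp(s))
def tl(px,z): 
    P=pxz(d,px,z,s); return (P@T[:3,:3].T+T[:3,3]).round(1)
print(tl([(132,184),(134,220),(298,184),(150,290)],42))
K=d['intrinsics'];H=np.array(d['hand_eye'])
for z in(-7,-9,-11,-13):
  v=np.c_[(np.array([[280,194],[280,360]])-[K[0][2],K[1][2]])/K[0][0],np.ones(2)]@H[:3,:3].T
  P=H[:3,3]+v*((z-H[2,3])/v[:,2])[:,None];print(z,P[:,0],P[0,0]-P[1,0],P[:,0].mean())
E
```

```text
[546.78116979  36.75147391  61.85237012] [ 0.0132823  -0.08147218 -0.12274615]
[[ 41.2 -71.8  19.6]
 [ 22.5 -73.4  19.7]
 [ 41.2   8.8  19.8]
 [-18.  -70.3  19.7]]
-7 [ 44.00464632 -40.63614865] 84.64079496683685 1.684248833336703
-9 [ 44.59352676 -38.80099175] 83.39451851306353 2.8962675022790485
-11 [ 45.1824072  -36.96583486] 82.14824205929023 4.108286171221394
-13 [ 45.77128764 -35.13067796] 80.90196560551692 5.32030484016374
```

>>> step_arm:
  steps:
    - {"tx": 1,"ty": -2.5,"tz": -5,"wx": 0,"wy": 0,"wz": 0,"jaw": 255}
    - {"tx": 0,"ty": 0,"tz": -5,"wx": 0,"wy": 0,"wz": 0,"jaw": 255}
    - {"tx": 0,"ty": 0,"tz": -2,"wx": 0,"wy": 0,"wz": 0,"jaw": 255}
    - {"tx": 0,"ty": 0,"tz": -1,"wx": 0,"wy": 0,"wz": 0,"jaw": 255}
    - {"tx": 0,"ty": 0,"tz": -0.5,"wx": 0,"wy": 0,"wz": 0,"jaw": 255}

```text
t: 9.42
eef_pos: [546.7, 34.0, 47.9]
ee_rot: [0.0, 0.552, 0.834, 0.0]
wrist_force: [-2.3, -0.1, 7.3]
grip_width: 19.2
```

>>> step_arm:
  steps:
    - {"tx": 0,"ty": 0,"tz": 0,"wx": 0,"wy": 0,"wz": 0,"jaw": 255}
    - {"tx": 0,"ty": 0,"tz": 0,"wx": 0,"wy": 0,"wz": 0,"jaw": 255}

```text
t: 9.58
eef_pos: [546.7, 34.0, 47.9]
ee_rot: [0.0, 0.552, 0.834, -0.0]
wrist_force: [-2.1, 1.0, 4.9]
grip_width: 18.6
```

>>> step_arm:
  steps:
    - {"tx": 0,"ty": 0,"tz": 0.5,"wx": 0,"wy": 0,"wz": 0,"jaw": 135}
    - {"tx": 0,"ty": 0,"tz": 0,"wx": 0,"wy": 0,"wz": 0,"jaw": 135}
    - {"tx": 0,"ty": 0,"tz": 0,"wx": 0,"wy": 0,"wz": 0,"jaw": 135}
    - {"tx": 0,"ty": 0,"tz": 20,"wx": 0,"wy": 0,"wz": 0,"jaw": 135}
    - {"tx": 0,"ty": 0,"tz": 35,"wx": 0,"wy": 0,"wz": 0,"jaw": 135}

```text
t: 10.0
eef_pos: [542.2, 34.3, 97.1]
ee_rot: [-0.005, 0.552, 0.834, -0.003]
wrist_force: [1.1, 1.1, -0.6]
grip_width: 40.3
```

>>> step_arm:
  steps:
    - {"tx": 0,"ty": 14.7,"tz": 28,"wx": 0,"wy": 0,"wz": 0,"jaw": 135}
    - {"tx": -1,"ty": 32,"tz": 0,"wx": 0,"wy": 0,"wz": 7,"jaw": 135}
    - {"tx": -1,"ty": 32,"tz": 0,"wx": 0,"wy": 0,"wz": 7,"jaw": 135}
    - {"tx": -1,"ty": 32,"tz": 0,"wx": 0,"wy": 0,"wz": 7,"jaw": 135}
    - {"tx": -1,"ty": 32,"tz": 0,"wx": 0,"wy": 0,"wz": 7,"jaw": 135}

```text
t: 10.42
eef_pos: [542.6, 178.0, 130.3]
ee_rot: [0.0, 0.332, 0.943, 0.0]
wrist_force: [0.7, -0.2, -0.3]
grip_width: 40.3
```

>>> step_arm:
  steps:
    - {"tx": -1,"ty": 32,"tz": 0,"wx": 0,"wy": 0,"wz": 7,"jaw": 135}
    - {"tx": -1,"ty": 32,"tz": 0,"wx": 0,"wy": 0,"wz": 7,"jaw": 135}
    - {"tx": -1,"ty": 32,"tz": 0,"wx": 0,"wy": 0,"wz": 7,"jaw": 135}
    - {"tx": -1,"ty": 32,"tz": 0,"wx": 0,"wy": 0,"wz": 7,"jaw": 135}
    - {"tx": -2,"ty": 32,"tz": 0,"wx": 0,"wy": 0,"wz": 7,"jaw": 135}

```text
t: 10.83
eef_pos: [536.3, 338.3, 129.7]
ee_rot: [-0.0, 0.032, 0.999, -0.0]
wrist_force: [0.7, -0.2, 0.4]
grip_width: 40.5
```

>>> step_arm:
  steps:
    - {"tx": -2,"ty": 32,"tz": 0,"wx": 0,"wy": 0,"wz": 7,"jaw": 135}
    - {"tx": 0,"ty": 0,"tz": -20,"wx": 0,"wy": 0,"wz": 1.3,"jaw": 135}
    - {"tx": 0,"ty": 0,"tz": -30,"wx": 0,"wy": 0,"wz": 0,"jaw": 135}
    - {"tx": 0,"ty": 0,"tz": 0,"wx": 0,"wy": 0,"wz": 0,"jaw": 135}
    - {"tx": 0,"ty": 0,"tz": 0,"wx": 0,"wy": 0,"wz": 0,"jaw": 135}

```text
t: 11.25
eef_pos: [532.2, 367.6, 77.0]
ee_rot: [-0.003, -0.037, 0.999, -0.002]
wrist_force: [0.1, -0.1, 0.1]
grip_width: 40.4
```

```bash
python3 - <<'E'
from h import *
s=arm.state(); print(s['t'],s['eef_pos'],s['ee_rot'],s['grip_width'],s['wrist_force'])
d=snap('wrist','w9.png'); d=snap('top','t9.png')
im=cv2.imread('pics/t9.png'); cv2.imwrite('pics/t9z.png',cv2.resize(im[190:280,260:350],None,fx=6,fy=6,interpolation=cv2.INTER_CUBIC))
E
```

```text
11.25 [532.19740116 367.59229474  77.01304419] [-0.00326541 -0.03724837  0.99929937 -0.00163204] 40.365328439864356 [ 0.12834758 -0.08694086  0.09065916]
```

View pics/w9.png

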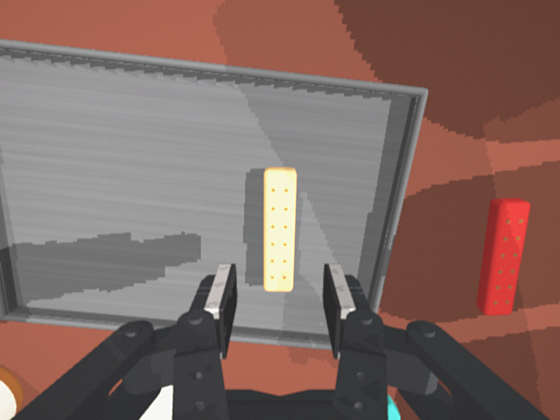

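View pics/t9z.png

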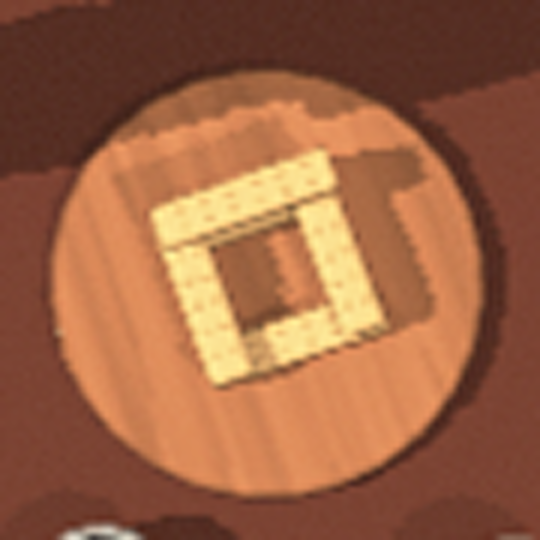

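>>> step_arm:
  steps:
    - {"tx": 0,"ty": 0,"tz": -30,"wx": 0,"wy": 0,"wz": 0,"jaw": 135}
    - {"tx": 0,"ty": 0,"tz": -24,"wx": 0,"wy": 0,"wz": 0,"jaw": 135}
    - {"tx": 0,"ty": 0,"tz": -12,"wx": 0,"wy": 0,"wz": 0,"jaw": 135}
    - {"tx": 0,"ty": 0,"tz": -8,"wx": 0,"wy": 0,"wz": 0,"jaw": 135}
    - {"tx": 0,"ty": 0,"tz": 0,"wx": 0,"wy": 0,"wz": 0,"jaw": 135}

```text
t: 11.77
eef_pos: [534.1, 368.1, 5.4]
ee_rot: [-0.001, -0.037, 0.999, -0.0]
wrist_force: [-0.7, -0.7, -0.3]
grip_width: 40.4
```

>>> step_arm:
  steps:
    - {"tx": 0,"ty": 0,"tz": 0,"wx": 0,"wy": 0,"wz": 0,"jaw": 135}
    - {"tx": 0,"ty": 0,"tz": 0,"wx": 0,"wy": 0,"wz": 0,"jaw": 255}
    - {"tx": 0,"ty": 0,"tz": 0,"wx": 0,"wy": 0,"wz": 0,"jaw": 255}
    - {"tx": 0,"ty": 0,"tz": 0,"wx": 0,"wy": 0,"wz": 0,"jaw": 255}
    - {"tx": 0,"ty": 0,"tz": 0,"wx": 0,"wy": 0,"wz": 0,"jaw": 255}

```text
t: 12.18
eef_pos: [536.2, 369.6, 8.7]
ee_rot: [0.002, -0.037, 0.999, 0.001]
wrist_force: [-0.1, -1.2, 5.3]
grip_width: 18.8
```

>>> step_arm:
  steps:
    - {"tx": 0,"ty": 0,"tz": 15,"wx": 0,"wy": 0,"wz": 0,"jaw": 255}
    - {"tx": 0,"ty": 0,"tz": 35,"wx": 0,"wy": 0,"wz": 0,"jaw": 255}
    - {"tx": 0,"ty": 0,"tz": 40,"wx": 0,"wy": 0,"wz": 0,"jaw": 255}
    - {"tx": 0,"ty": -10,"tz": 30,"wx": 0,"wy": 0,"wz": -5,"jaw": 255}
    - {"tx": -4,"ty": -34,"tz": 0,"wx": 0,"wy": 0,"wz": -6.5,"jaw": 255}

```text
t: 12.6
eef_pos: [535.4, 330.2, 135.8]
ee_rot: [0.007, 0.063, 0.998, 0.005]
wrist_force: [2.5, -0.4, 0.7]
grip_width: 18.6
```

>>> step_arm:
  steps:
    - {"tx": -4.3,"ty": -31.5,"tz": 0,"wx": 0,"wy": 0,"wz": -6,"jaw": 255}
    - {"tx": -4.3,"ty": -31.5,"tz": 0,"wx": 0,"wy": 0,"wz": -6,"jaw": 255}
    - {"tx": -4.3,"ty": -31.5,"tz": 0,"wx": 0,"wy": 0,"wz": -6,"jaw": 255}
    - {"tx": -4.3,"ty": -31.5,"tz": 0,"wx": 0,"wy": 0,"wz": -6,"jaw": 255}
    - {"tx": -4.3,"ty": -31.5,"tz": 0,"wx": 0,"wy": 0,"wz": -6,"jaw": 255}

```text
t: 13.02
eef_pos: [508.5, 166.0, 126.3]
ee_rot: [0.0, 0.322, 0.947, -0.0]
wrist_force: [-0.2, -0.4, 0.8]
grip_width: 18.9
```

>>> step_arm:
  steps:
    - {"tx": -4.3,"ty": -31.5,"tz": 0,"wx": 0,"wy": 0,"wz": -6,"jaw": 255}
    - {"tx": -4.3,"ty": -31.5,"tz": 0,"wx": 0,"wy": 0,"wz": -6,"jaw": 255}
    - {"tx": -4.3,"ty": -31.5,"tz": 0,"wx": 0,"wy": 0,"wz": -6,"jaw": 255}
    - {"tx": -4.3,"ty": -31.5,"tz": 0,"wx": 0,"wy": 0,"wz": -6,"jaw": 255}
    - {"tx": -4.4,"ty": -31.7,"tz": 0,"wx": 0,"wy": 0,"wz": -6,"jaw": 255}

```text
t: 13.43
eef_pos: [486.9, 8.3, 126.4]
ee_rot: [0.0, 0.556, 0.831, 0.0]
wrist_force: [1.0, 0.3, -0.1]
grip_width: 19.1
```

>>> step_arm:
  steps:
    - {"tx": 0,"ty": 0,"tz": -25,"wx": 0,"wy": 0,"wz": 0,"jaw": 255}
    - {"tx": 0,"ty": 0,"tz": -25,"wx": 0,"wy": 0,"wz": 0,"jaw": 255}
    - {"tx": 0,"ty": 0,"tz": -16,"wx": 0,"wy": 0,"wz": 0,"jaw": 255}
    - {"tx": 0,"ty": 0,"tz": 0,"wx": 0,"wy": 0,"wz": 0,"jaw": 255}
    - {"tx": 0,"ty": 0,"tz": 0,"wx": 0,"wy": 0,"wz": 0,"jaw": 255}

```text
t: 13.85
eef_pos: [486.3, 9.7, 59.4]
ee_rot: [-0.001, 0.554, 0.833, -0.001]
wrist_force: [0.1, 0.4, -0.7]
grip_width: 19.0
```

>>> step_arm:
  steps:
    - {"tx": 0,"ty": 0,"tz": 0,"wx": 0,"wy": 0,"wz": 0,"jaw": 255}
    - {"tx": 0,"ty": 0,"tz": 0,"wx": 0,"wy": 0,"wz": 0,"jaw": 255}
    - {"tx": 0,"ty": 0,"tz": 0,"wx": 0,"wy": 0,"wz": 0,"jaw": 255}

```text
t: 14.1
eef_pos: [488.9, 9.6, 62.1]
ee_rot: [0.001, 0.553, 0.833, 0.001]
wrist_force: [-0.2, 0.5, -0.9]
grip_width: 19.2
```

```bash
python3 - <<'E'
from h import *
s=arm.state(); print(s['t'],s['eef_pos'],s['ee_rot'],s['grip_width'],s['wrist_force'])
d=snap('wrist','w10.png')
import pickle; pickle.dump((s,d),open('w10.pkl','wb'))
E
```

```text
14.1 [488.92105407   9.63040091  62.07436031] [1.42165402e-03 5.53481209e-01 8.32860142e-01 7.16692822e-04] 19.228204265333904 [-0.22113133  0.52285646 -0.9248332 ]
```

View pics/w10.png

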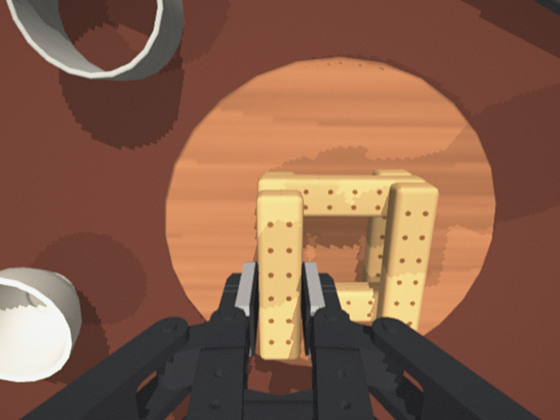

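```bash
python3 - <<'E'
from h import *
import pickle
s,d=pickle.load(open('w10.pkl','rb')); T=np.linalg.inv(tcp(s))
def tl(px,z): 
    P=pxz(d,px,z,s); return (P@T[:3,:3].T+T[:3,3]).round(1)
print('cross corner',tl([(258,178),(259,210),(350,178)],42)); print('tl bar',tl([(392,188),(437,188)],56))
print('ownbar', tl([(258,194),(303,194)],62+9))
E
```

```text
cross corner [[ 44.1 -10.6  20. ]
 [ 27.7 -10.4  20. ]
 [ 44.1  34.   20.1]]
tl bar [[42.9 50.1  6.1]
 [42.9 70.3  6.2]]
ownbar [[44.6 -8.9 -9. ]
 [44.6  9.3 -9. ]]
```

>>> step_arm:
  steps:
    - {"tx": -1,"ty": -1.5,"tz": -5,"wx": 0,"wy": 0,"wz": 0,"jaw": 255}
    - {"tx": 0,"ty": 0,"tz": -5,"wx": 0,"wy": 0,"wz": 0,"jaw": 255}
    - {"tx": 0,"ty": 0,"tz": -2,"wx": 0,"wy": 0,"wz": 0,"jaw": 255}
    - {"tx": 0,"ty": 0,"tz": -0.8,"wx": 0,"wy": 0,"wz": 0,"jaw": 255}
    - {"tx": 0,"ty": 0,"tz": 0,"wx": 0,"wy": 0,"wz": 0,"jaw": 255}

```text
t: 14.57
eef_pos: [486.1, 8.1, 47.7]
ee_rot: [-0.0, 0.554, 0.833, -0.0]
wrist_force: [-2.5, 0.1, 4.6]
grip_width: 18.9
```

>>> step_arm:
  steps:
    - {"tx": 0,"ty": 0,"tz": 0,"wx": 0,"wy": 0,"wz": 0,"jaw": 255}
    - {"tx": 0,"ty": 0,"tz": 0,"wx": 0,"wy": 0,"wz": 0,"jaw": 255}

```text
t: 14.73
eef_pos: [486.1, 8.1, 47.7]
ee_rot: [-0.0, 0.554, 0.833, -0.0]
wrist_force: [-2.5, 0.3, 3.8]
grip_width: 19.0
```

>>> step_arm:
  steps:
    - {"tx": 0,"ty": 0,"tz": 0.5,"wx": 0,"wy": 0,"wz": 0,"jaw": 135}
    - {"tx": 0,"ty": 0,"tz": 0,"wx": 0,"wy": 0,"wz": 0,"jaw": 135}
    - {"tx": 0,"ty": 0,"tz": 0,"wx": 0,"wy": 0,"wz": 0,"jaw": 135}
    - {"tx": 0,"ty": 0,"tz": 20,"wx": 0,"wy": 0,"wz": 0,"jaw": 135}
    - {"tx": 0,"ty": 0,"tz": 35,"wx": 0,"wy": 0,"wz": 0,"jaw": 135}

```text
t: 15.15
eef_pos: [482.5, 8.5, 98.4]
ee_rot: [-0.005, 0.554, 0.833, -0.002]
wrist_force: [0.9, -0.2, -0.3]
grip_width: 40.5
```

>>> step_arm:
  steps:
    - {"tx": 0,"ty": 0,"tz": 37,"wx": 0,"wy": 0,"wz": 0,"jaw": 135}
    - {"tx": -7,"ty": -20,"tz": 30,"wx": 0,"wy": 0,"wz": 6.7,"jaw": 60}
    - {"tx": -7,"ty": -25,"tz": 25,"wx": 0,"wy": 0,"wz": 6.7,"jaw": 0}
    - {"tx": -7,"ty": -25,"tz": 25,"wx": 0,"wy": 0,"wz": 6.7,"jaw": 0}
    - {"tx": -7,"ty": -25,"tz": 0,"wx": 0,"wy": 0,"wz": 6.7,"jaw": 0}

```text
t: 15.57
eef_pos: [461.1, -88.6, 226.1]
ee_rot: [0.005, 0.342, 0.94, 0.0]
wrist_force: [0.2, -0.3, 0.6]
grip_width: 84.7
```

>>> step_arm:
  steps:
    - {"tx": -7,"ty": -25,"tz": 0,"wx": 0,"wy": 0,"wz": 6.7,"jaw": 0}
    - {"tx": -7,"ty": -25,"tz": 0,"wx": 0,"wy": 0,"wz": 6.7,"jaw": 0}
    - {"tx": -7,"ty": -25,"tz": 0,"wx": 0,"wy": 0,"wz": 6.7,"jaw": 0}
    - {"tx": -7,"ty": -25,"tz": 0,"wx": 0,"wy": 0,"wz": 6.7,"jaw": 0}
    - {"tx": -7,"ty": -25,"tz": 0,"wx": 0,"wy": 0,"wz": 6.7,"jaw": 0}

```text
t: 15.98
eef_pos: [423.2, -213.2, 219.8]
ee_rot: [0.0, 0.058, 0.998, -0.0]
wrist_force: [0.5, 0.0, 0.3]
grip_width: 85.4
```

>>> step_arm:
  steps:
    - {"tx": -7,"ty": -25,"tz": 0,"wx": 0,"wy": 0,"wz": 6.7,"jaw": 0}
    - {"tx": -7,"ty": -25,"tz": 0,"wx": 0,"wy": 0,"wz": 6.7,"jaw": 0}
    - {"tx": -9.5,"ty": -28,"tz": 0,"wx": 0,"wy": 0,"wz": 6.3,"jaw": 0}
    - {"tx": 0,"ty": 0,"tz": 0,"wx": 0,"wy": 0,"wz": 0,"jaw": 0}

```text
t: 16.32
eef_pos: [398.6, -294.3, 219.2]
ee_rot: [-0.001, -0.11, 0.994, -0.001]
wrist_force: [0.3, -0.2, -0.0]
grip_width: 85.1
```

```bash
python3 - <<'E'
from h import *
s=arm.state(); print(s['t'],s['eef_pos'],s['ee_rot'],s['grip_width'],s['wrist_force'],np.round(s['q'],2))
d=snap('wrist','w11.png');d=snap('top','t11.png')
im=cv2.imread('pics/t11.png'); cv2.imwrite('pics/t11z.png',cv2.resize(im[190:280,260:350],None,fx=6,fy=6,interpolation=cv2.INTER_CUBIC))
E
```

```text
16.3167 [ 398.63606549 -294.30081591  219.21797674] [-7.21408870e-04 -1.10424545e-01  9.93883535e-01 -1.19120632e-03] 85.13864192213033 [ 0.28143823 -0.23140665 -0.00907177] [-0.77 -0.03 -0.01  1.6  -0.   -0.99]
```

View pics/w11.png

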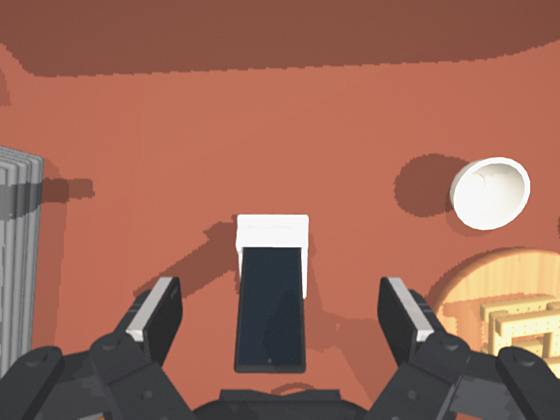

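View pics/t11z.png

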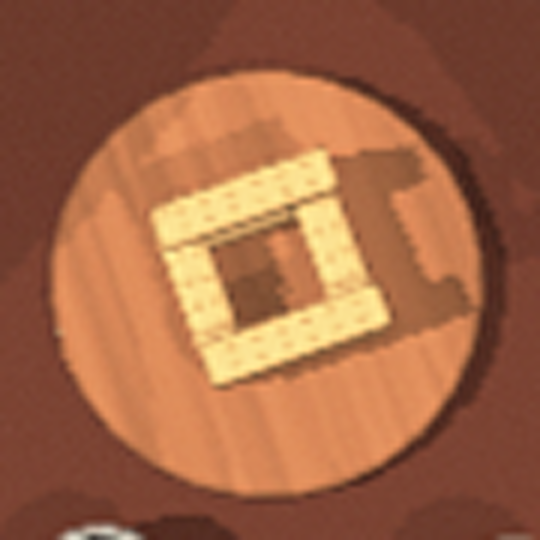

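```bash
python3 - <<'E'
from h import *
s=arm.state(); d=eyes.get_image('wrist')
t=pxz(d,[(235,369),(304.5,371)],132.2,s); print('top',t.round(1),np.linalg.norm(t[0]-t[1]))
v=t[0]-t[1]; v=t[1]-t[0]; print('y dir',np.degrees(np.arctan2(v[1],v[0]))-90)
f=np.array([.976,.216,0]); print('mid', t.mean(0)-33.4*f)
b=pxz(d,[(237,216),(308,215)],8,s); print('foot',b.round(1)); v=b[1]-b[0]; print(np.linalg.norm(v),np.degrees(np.arctan2(v[1],v[0]))-90)
# phone predicted corners
def pred(mid,yaw):
    f=np.array([np.cos(yaw),np.sin(yaw),0]);z=np.array([0,0,1]);y=np.array([-np.sin(yaw),np.cos(yaw),0])
    px=.5736*f+.8192*z;n=-.8192*f+.5736*z
    return np.array([mid+a*66*px+c*31*y+5.5*n for a,c in [(1,-1),(1,1),(-1,-1),(-1,1)]])
print(proj(d,pred(np.array([501,-279.4,75]),np.radians(12.7)),s).round(0))
E
```

```text
top [[ 541.3 -296.6  132.2]
 [ 530.7 -239.1  132.2]] 58.402784804003794
y dir 10.417285770298932
mid [ 503.42779793 -275.08034917  132.2       ]
foot [[ 454.3 -325.2    8. ]
 [ 436.3 -249.7    8. ]]
77.63201674855878 13.409249703590248
[[228. 367.]
 [303. 367.]
 [239. 233.]
 [297. 233.]]
```

>>> step_arm:
  steps:
    - {"tx": 3.5,"ty": -0.4,"tz": -5,"wx": 1.49,"wy": -6.71,"wz": 0,"jaw": 0}
    - {"tx": 3.5,"ty": -0.4,"tz": -5,"wx": 1.49,"wy": -6.71,"wz": 0,"jaw": 0}
    - {"tx": 3.5,"ty": -0.4,"tz": -5,"wx": 1.49,"wy": -6.71,"wz": 0,"jaw": 0}
    - {"tx": 3.5,"ty": -0.4,"tz": -5,"wx": 1.49,"wy": -6.71,"wz": 0,"jaw": 0}
    - {"tx": 3.5,"ty": -0.4,"tz": -5,"wx": 1.49,"wy": -6.71,"wz": 0,"jaw": 0}

```text
t: 16.88
eef_pos: [418.7, -291.0, 196.6]
ee_rot: [0.297, -0.107, 0.948, 0.031]
wrist_force: [0.5, 0.6, 0.2]
grip_width: 85.5
```

```bash
python3 - <<'E'
from h import *
s=arm.state(); print(s['t'],s['eef_pos'],s['wrist_force'],np.round(s['q'],2)); print(tcp(s)[:3,:3].round(3))
E
```

```text
16.8833 [ 418.70511516 -291.03573287  196.57468358] [0.53613617 0.55524162 0.21198366] [-1.1  -0.31 -0.41  1.3   0.58 -1.27]
[[-0.8   -0.222  0.557]
 [-0.185  0.975  0.122]
 [-0.57  -0.006 -0.822]]
```

>>> step_arm:
  steps:
    - {"tx": 3.5,"ty": -0.4,"tz": -10,"wx": 1.49,"wy": -6.71,"wz": 0,"jaw": 0}
    - {"tx": 3.5,"ty": -0.4,"tz": -15,"wx": 1.49,"wy": -6.71,"wz": 0,"jaw": 0}
    - {"tx": 3.5,"ty": -0.4,"tz": -15,"wx": 1.49,"wy": -6.71,"wz": 0,"jaw": 0}
    - {"tx": 0,"ty": 0,"tz": -17,"wx": 0,"wy": 0,"wz": 0,"jaw": 0}
    - {"tx": 0,"ty": 0,"tz": 0,"wx": 0,"wy": 0,"wz": 0,"jaw": 0}

```text
t: 17.3
eef_pos: [426.5, -289.0, 132.0]
ee_rot: [0.457, -0.096, 0.882, 0.054]
wrist_force: [-1.0, 1.1, -0.6]
grip_width: 85.2
```

>>> step_arm:
  steps:
    - {"tx": 0,"ty": 0,"tz": 0,"wx": 0,"wy": 0,"wz": 0,"jaw": 0}
    - {"tx": 0,"ty": 0,"tz": 0,"wx": 0,"wy": 0,"wz": 0,"jaw": 0}

```text
t: 17.47
eef_pos: [429.1, -293.2, 140.0]
ee_rot: [0.459, -0.1, 0.881, 0.049]
wrist_force: [0.5, 0.7, 0.2]
grip_width: 85.6
```

```bash
python3 - <<'E'
from h import *
import pickle
s=arm.state(); print(s['t'],s['eef_pos'],s['wrist_force'],np.round(s['q'],2)); print(tcp(s)[:3,:3].round(3))
d=snap('wrist','w12.png'); pickle.dump((s,d),open('w12.pkl','wb')); snap('side','s12.png')
E
```

```text
17.4667 [ 429.05784333 -293.24753703  140.02268059] [0.45327405 0.74145688 0.21675474] [-1.27 -0.27 -0.65  1.08  0.96 -1.44]
[[-0.558 -0.221  0.8  ]
 [-0.131  0.975  0.178]
 [-0.819 -0.006 -0.573]]
```

View pics/w12.png

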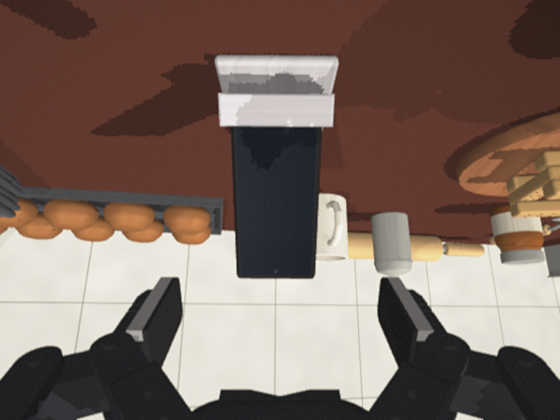

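View pics/s12.png

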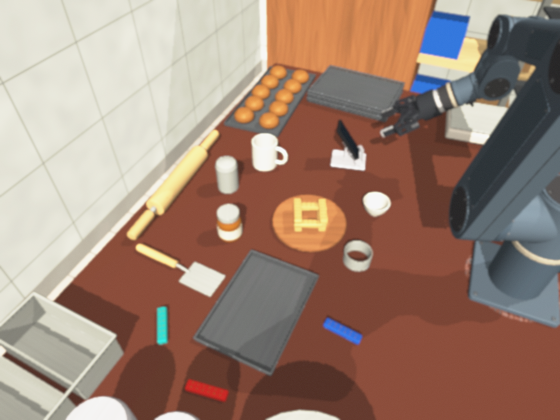

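```bash
python3 - <<'E'
from h import *
import pickle
from scipy.optimize import least_squares
s,d=pickle.load(open('w12.pkl','rb'))
im=cv2.cvtColor(d['color'],cv2.COLOR_RGB2BGR)
cv2.imwrite('pics/w12z.png',cv2.resize(im[110:290,215:335],None,fx=3.3,fy=3.3))
def fr(yaw):
    f=np.array([np.cos(yaw),np.sin(yaw),0]);z=np.array([0,0,1]);y=np.array([-np.sin(yaw),np.cos(yaw),0])
    return .5736*f+.8192*z,y,-.8192*f+.5736*z
def P(p,a,c):
    px,y,n=fr(p[3]); return p[:3]+a*px+c*y+5.5*n
# side edges: pts on left & right lines; top edge y
def res(p):
    q=proj(d,[P(p,60,-31),P(p,60,31),P(p,-48,-31),P(p,-48,31),P(p,66,0)],s)
    # observed edge columns as linear in row
    L=lambda r: 236.5+(r-270)*(232.5-236.5)/(130-270); Rr=lambda r: 316+(r-270)*(321.5-316)/(130-270)
    return [q[0,0]-L(q[0,1]),q[1,0]-Rr(q[1,1]),q[2,0]-L(q[2,1]),q[3,0]-Rr(q[3,1]),q[4,1]-278,(p[2]-75)/2,]
r=least_squares(res,[502,-277.5,75,.218]); print(r.x.round(1),np.degrees(r.x[3]),r.fun.round(2))
T=np.linalg.inv(tcp(s)); m=T[:3,:3]@r.x[:3]+T[:3,3]; print('mid in tool',m.round(1))
m=T[:3,:3]@np.array([502,-277.5,75])+T[:3,3]; print('mid0 in tool',m.round(1))
E
```

```text
[ 5.085e+02 -2.773e+02  7.360e+01  2.000e-01] 12.439428427650741 [ 0.53 -0.54 -0.54  0.54  0.27 -0.71]
mid in tool [  8.   -1.6 104.5]
mid0 in tool [10.5 -0.4 98.4]
```

View pics/w12z.png

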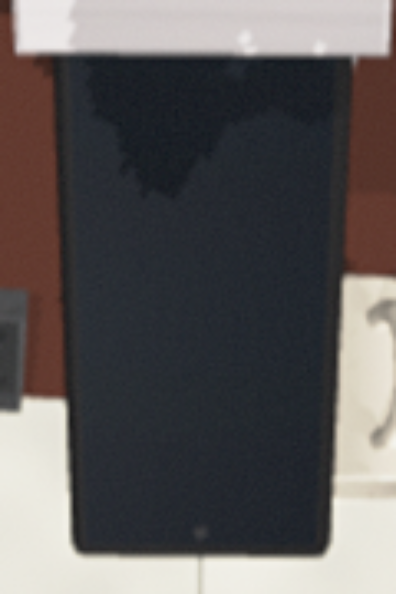

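>>> step_arm:
  steps:
    - {"tx": 24.2,"ty": 4.3,"tz": -17.2,"wx": 0,"wy": 0,"wz": 0,"jaw": 0}
    - {"tx": 24,"ty": 5.3,"tz": -17.2,"wx": 0,"wy": 0,"wz": 0,"jaw": 0}
    - {"tx": 20,"ty": 4.4,"tz": -14.3,"wx": 0,"wy": 0,"wz": 0,"jaw": 0}
    - {"tx": 14.4,"ty": 3.2,"tz": -10.3,"wx": 0,"wy": 0,"wz": 0,"jaw": 0}
    - {"tx": 9.6,"ty": 2.1,"tz": -6.9,"wx": 0,"wy": 0,"wz": 0,"jaw": 0}

```text
t: 17.98
eef_pos: [522.3, -273.0, 73.2]
ee_rot: [0.459, -0.1, 0.881, 0.049]
wrist_force: [-0.8, 0.9, -0.7]
grip_width: 85.2
```

>>> step_arm:
  steps:
    - {"tx": 6.4,"ty": 1.4,"tz": -4.6,"wx": 0,"wy": 0,"wz": 0,"jaw": 0}
    - {"tx": 0,"ty": 0,"tz": 0,"wx": 0,"wy": 0,"wz": 0,"jaw": 0}
    - {"tx": 0,"ty": 0,"tz": 0,"wx": 0,"wy": 0,"wz": 0,"jaw": 0}
    - {"tx": 0,"ty": 0,"tz": 0,"wx": 0,"wy": 0,"wz": 0,"jaw": 0}

```text
t: 18.32
eef_pos: [527.2, -273.1, 69.2]
ee_rot: [0.459, -0.099, 0.881, 0.049]
wrist_force: [0.0, -0.3, 0.3]
grip_width: 85.5
```

```bash
python3 - <<'E'
from h import *
import pickle
s=arm.state(); print(s['t'],s['eef_pos'],s['wrist_force'],np.round(s['q'],2)); print(tcp(s)[:3,:3].round(3))
d=snap('wrist','w13.png'); snap('side','s13.png')
im=cv2.imread('pics/s13.png'); cv2.imwrite('pics/s13z.png',cv2.resize(im[70:190,310:470],None,fx=4.5,fy=4.5,interpolation=cv2.INTER_CUBIC))
E
```

```text
18.3167 [ 527.2474836  -273.13711147   69.20239102] [ 0.01392082 -0.30250343  0.31094745] [-1.03 -0.15 -0.73  0.57  0.89 -1.05]
[[-0.558 -0.22   0.8  ]
 [-0.13   0.976  0.177]
 [-0.819 -0.006 -0.573]]
```

View pics/w13.png

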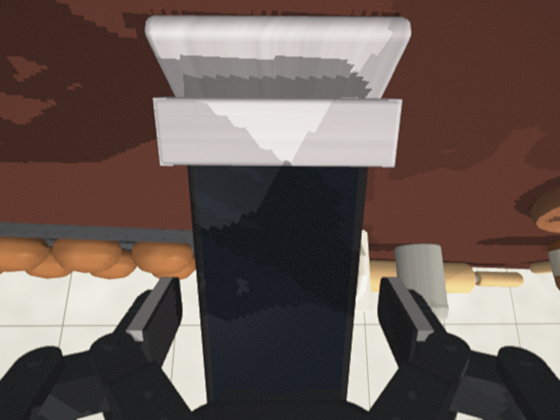

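View pics/s13z.png

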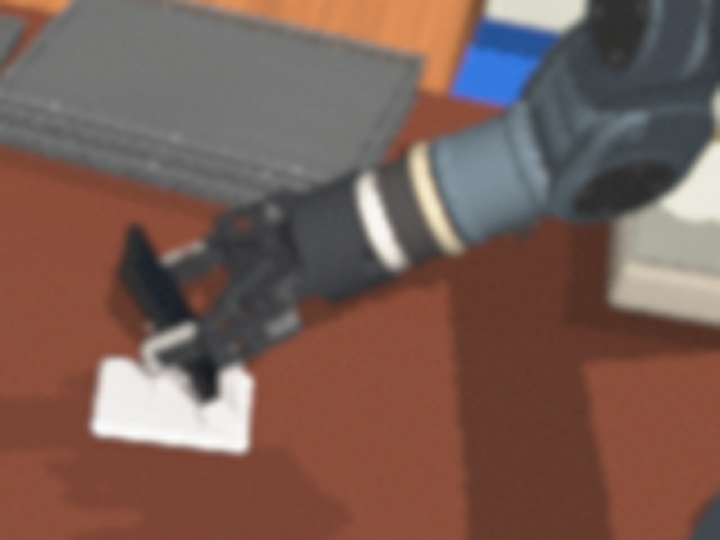

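>>> step_arm:
  steps:
    - {"tx": 0,"ty": 0,"tz": 0,"wx": 0,"wy": 0,"wz": 0,"jaw": 255}
    - {"tx": 0,"ty": 0,"tz": 0,"wx": 0,"wy": 0,"wz": 0,"jaw": 255}
    - {"tx": 0,"ty": 0,"tz": 0,"wx": 0,"wy": 0,"wz": 0,"jaw": 255}
    - {"tx": 0,"ty": 0,"tz": 0,"wx": 0,"wy": 0,"wz": 0,"jaw": 255}
  grip_force: 60

```text
t: 18.75
eef_pos: [526.3, -273.4, 68.4]
ee_rot: [0.459, -0.098, 0.881, 0.049]
wrist_force: [-7.4, -1.1, 4.7]
grip_width: 60.9
```

>>> step_arm:
  steps:
    - {"tx": 2.8,"ty": 0.6,"tz": 4.1,"wx": 0,"wy": 0,"wz": 0,"jaw": 255}
    - {"tx": 4.5,"ty": 1,"tz": 6.6,"wx": 0,"wy": 0,"wz": 0,"jaw": 255}
    - {"tx": 4.5,"ty": 1,"tz": 6.6,"wx": 0,"wy": 0,"wz": 0,"jaw": 255}
    - {"tx": 5.6,"ty": 1.3,"tz": 8.2,"wx": 0,"wy": 0,"wz": 0,"jaw": 255}
    - {"tx": 5.6,"ty": 1.3,"tz": 8.2,"wx": 0,"wy": 0,"wz": 0,"jaw": 255}

```text
t: 19.17
eef_pos: [547.4, -268.1, 98.5]
ee_rot: [0.456, -0.096, 0.883, 0.049]
wrist_force: [-7.8, -1.4, -0.5]
grip_width: 60.7
```

>>> step_arm:
  steps:
    - {"tx": 5.6,"ty": 1.3,"tz": 8.2,"wx": 0,"wy": 0,"wz": 0,"jaw": 255}
    - {"tx": 5.6,"ty": 1.3,"tz": 8.2,"wx": 0,"wy": 0,"wz": 0,"jaw": 255}
    - {"tx": 5.6,"ty": 1.3,"tz": 8.2,"wx": 0,"wy": 0,"wz": 0,"jaw": 255}
    - {"tx": 0,"ty": 0,"tz": 0,"wx": 0,"wy": 0,"wz": 0,"jaw": 255}
    - {"tx": 0,"ty": 0,"tz": 0,"wx": 0,"wy": 0,"wz": 0,"jaw": 255}

```text
t: 19.58
eef_pos: [567.2, -263.7, 127.4]
ee_rot: [0.46, -0.1, 0.881, 0.049]
wrist_force: [-1.6, 0.3, 1.7]
grip_width: 61.0
```

```bash
python3 - <<'E'
from h import *
import pickle
s=arm.state(); print(s['t'],s['eef_pos'],s['wrist_force'],s['grip_width'],np.round(s['q'],2)); print(tcp(s)[:3,:3].round(3))
d=snap('wrist','w14.png'); snap('side','s14.png')
im=cv2.imread('pics/s14.png'); cv2.imwrite('pics/s14z.png',cv2.resize(im[70:190,310:470],None,fx=4.5,fy=4.5,interpolation=cv2.INTER_CUBIC))
E
```

```text
19.5833 [ 567.19243421 -263.70117611  127.42129112] [-1.57114237  0.26879449  1.65256278] 61.03184805121785 [-0.94 -0.2  -0.65  0.6   0.85 -0.93]
[[-0.557 -0.22   0.801]
 [-0.131  0.975  0.177]
 [-0.82  -0.006 -0.572]]
```

View pics/w14.png

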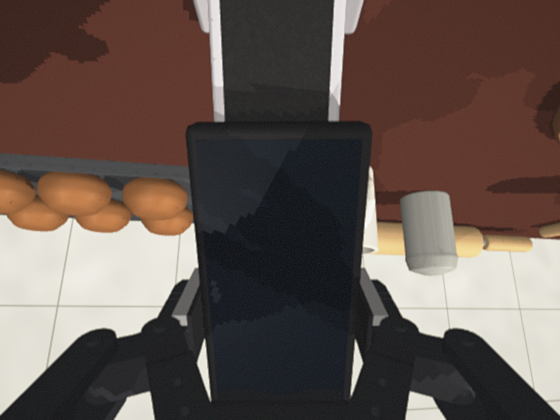

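View pics/s14z.png

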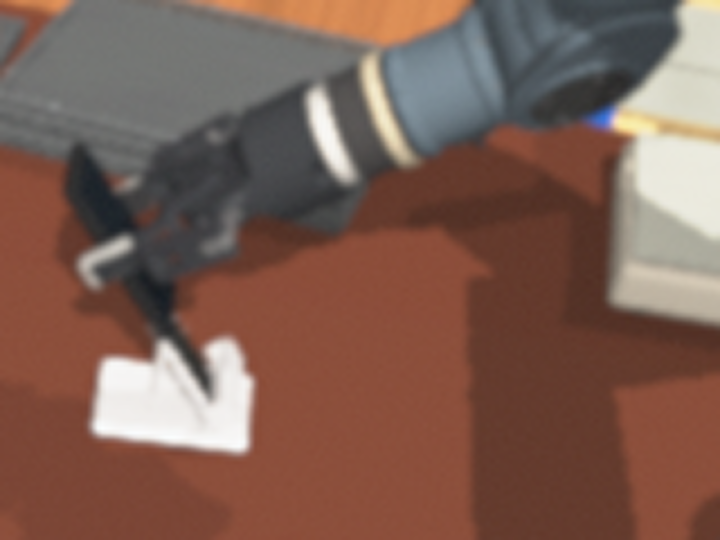

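>>> step_arm:
  steps:
    - {"tx": -14,"ty": -3.1,"tz": 10,"wx": 0,"wy": 0,"wz": 0,"jaw": 255}
    - {"tx": -21,"ty": -4.6,"tz": 15,"wx": 0,"wy": 0,"wz": 0,"jaw": 255}
    - {"tx": -21,"ty": -4.6,"tz": 15,"wx": 0,"wy": 0,"wz": 0,"jaw": 255}
    - {"tx": 0,"ty": 5.6,"tz": 10,"wx": -0.5,"wy": 2.2,"wz": 0,"jaw": 255}
    - {"tx": 0,"ty": 20,"tz": 10,"wx": -0.99,"wy": 4.48,"wz": 0,"jaw": 255}

```text
t: 20.1
eef_pos: [507.8, -252.2, 182.6]
ee_rot: [0.403, -0.098, 0.909, 0.044]
wrist_force: [0.9, -0.3, -1.6]
grip_width: 60.6
```

```bash
python3 - <<'E'
from h import *
s=arm.state(); print(s['t'],s['eef_pos'],s['wrist_force'],s['grip_width'],np.round(s['q'],2)); print(tcp(s)[:3,:3].round(3))
E
```

```text
20.1 [ 507.83822661 -252.18867231  182.63368181] [ 0.89332174 -0.33222697 -1.62904611] 60.634968557116025 [-0.99 -0.35 -0.57  0.97  0.76 -1.05]
[[-0.656 -0.213  0.724]
 [-0.142  0.977  0.158]
 [-0.741  0.001 -0.671]]
```

>>> step_arm:
  steps:
    - {"tx": -3.1,"ty": 24.1,"tz": 2,"wx": -0.95,"wy": 4.28,"wz": 0,"jaw": 255}
    - {"tx": -3.1,"ty": 24.1,"tz": 2,"wx": -0.95,"wy": 4.28,"wz": 0,"jaw": 255}
    - {"tx": -3.1,"ty": 24.1,"tz": 2,"wx": -0.95,"wy": 4.28,"wz": 0,"jaw": 255}
    - {"tx": -3.1,"ty": 24.1,"tz": 0,"wx": -0.95,"wy": 4.28,"wz": 0,"jaw": 255}
    - {"tx": -3.1,"ty": 24.1,"tz": 0,"wx": -0.95,"wy": 4.28,"wz": 0,"jaw": 255}

```text
t: 20.52
eef_pos: [494.3, -128.3, 191.8]
ee_rot: [0.224, -0.108, 0.968, 0.024]
wrist_force: [0.7, 0.1, -2.0]
grip_width: 60.8
```

>>> step_arm:
  steps:
    - {"tx": -3.1,"ty": 24.1,"tz": 0,"wx": -0.95,"wy": 4.28,"wz": 0,"jaw": 255}
    - {"tx": -3.1,"ty": 24.1,"tz": 0,"wx": -0.95,"wy": 4.28,"wz": 0,"jaw": 255}
    - {"tx": -3.1,"ty": 24.1,"tz": 0,"wx": -0.95,"wy": 4.28,"wz": 0,"jaw": 255}
    - {"tx": -3.1,"ty": 24.1,"tz": 0,"wx": -0.95,"wy": 4.28,"wz": 0,"jaw": 255}
    - {"tx": -3.1,"ty": 24.1,"tz": 0,"wx": -0.95,"wy": 4.28,"wz": 0,"jaw": 255}

```text
t: 20.93
eef_pos: [479.1, -7.3, 191.6]
ee_rot: [0.036, -0.112, 0.993, 0.004]
wrist_force: [1.0, 0.4, -1.7]
grip_width: 60.6
```

>>> step_arm:
  steps:
    - {"tx": -3,"ty": 24.5,"tz": 0,"wx": -0.95,"wy": 4.28,"wz": 0,"jaw": 255}
    - {"tx": 0,"ty": 0,"tz": 0,"wx": 0,"wy": 0,"wz": 0,"jaw": 255}
    - {"tx": 0,"ty": 0,"tz": 0,"wx": 0,"wy": 0,"wz": 0,"jaw": 255}
    - {"tx": 0,"ty": 0,"tz": 0,"wx": 0,"wy": 0,"wz": 0,"jaw": 255}
    - {"tx": 0,"ty": 0,"tz": 0,"wx": 0,"wy": 0,"wz": 0,"jaw": 255}

```text
t: 21.35
eef_pos: [476.1, 14.8, 191.5]
ee_rot: [-0.001, -0.111, 0.994, 0.0]
wrist_force: [-0.3, -0.6, -1.2]
grip_width: 61.2
```

>>> step_arm:
  steps:
    - {"tx": 0,"ty": 0,"tz": 0,"wx": 0,"wy": 0,"wz": 0,"jaw": 255}
    - {"tx": 0,"ty": 0,"tz": 0,"wx": 0,"wy": 0,"wz": 0,"jaw": 255}
    - {"tx": 0,"ty": 0,"tz": 0,"wx": 0,"wy": 0,"wz": 0,"jaw": 255}
    - {"tx": 0,"ty": 0,"tz": 0,"wx": 0,"wy": 0,"wz": 0,"jaw": 255}
    - {"tx": 0,"ty": 0,"tz": 0,"wx": 0,"wy": 0,"wz": 0,"jaw": 255}

```text
t: 21.77
eef_pos: [476.4, 15.1, 192.1]
ee_rot: [-0.0, -0.111, 0.994, -0.0]
wrist_force: [-0.4, 0.2, -1.7]
grip_width: 61.1
```

```bash
python3 - <<'E'
from h import *
s=arm.state(); print(s['t'],s['eef_pos'],s['wrist_force'],s['grip_width'],np.round(s['q'],2),np.round(s['dq'],3)); T=tcp(s);print(T[:3,:3].round(3))
print('lens',(T@[-40.6,0,-13.5,1])[:3].round(1))
snap('wrist','w15.png'); snap('side','s15.png'); snap('top','t15.png')
E
```

```text
21.7667 [476.36713189  15.08453914 192.05812941] [-0.44423063  0.24530217 -1.71303694] 61.10869816870664 [-0.11 -0.08 -0.11  1.55 -0.   -0.33] [ 0.004  0.004  0.002 -0.     0.    -0.001]
[[-0.975 -0.22  -0.001]
 [-0.22   0.975 -0.   ]
 [ 0.001 -0.    -1.   ]]
lens [516.   24.  205.5]
```

View pics/w15.png

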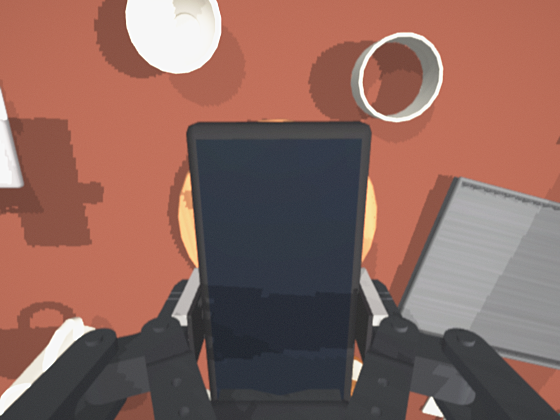

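View pics/s15.png

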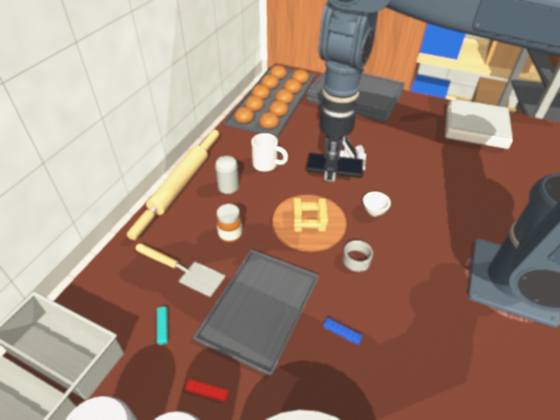

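View pics/t15.png

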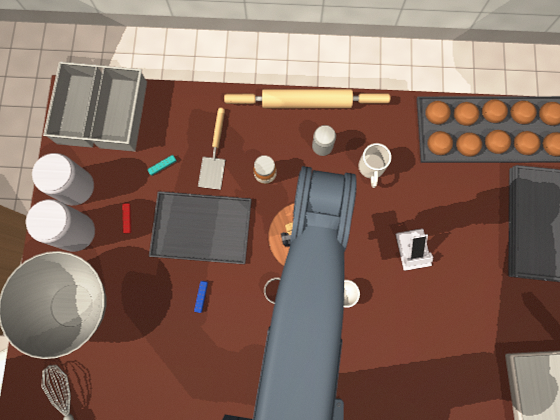

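```bash
python3 - <<'E'
from h import *
d=eyes.get_image('side'); s=arm.state(); T=tcp(s)
for x in (73.4,7.4,-58.6): print(proj(d,(T@[x,0,-21.5,1])[:3]).round(0))
im=cv2.cvtColor(d['color'],cv2.COLOR_RGB2BGR); cv2.imwrite('pics/s16z.png',cv2.resize(im[130:260,260:400],None,fx=4.5,fy=4.5,interpolation=cv2.INTER_CUBIC))
E
```

```text
[[362. 169.]]
[[334. 166.]]
[[306. 162.]]
```

View pics/s16z.png

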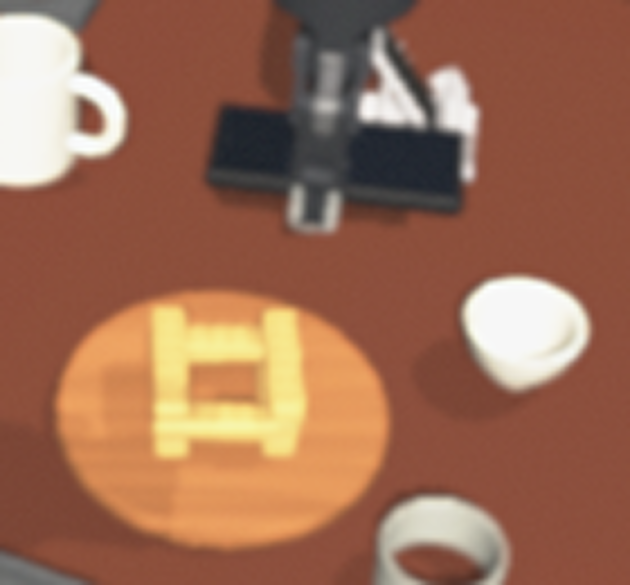

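```bash
python3 -c "
from h import *
print(arm.state()['t']); print(ticket.job_done()); print(arm.state()['grip_width'])"
```

```text
21.9667
the job is handed in; nothing more can be done
None
the job is handed in; nothing more can be done
```

I finished the stack and handed the job in at about 22 s, with the gripper holding the phone over it.

- **Stack:** The three tray bars went in one by one, first the missing second-layer bar and then the two on top. Each touched down with about 3–5 N before I let go. The top and side pictures afterwards showed a square stack with its outer sides flush, to within about 2–3 mm by eye.
- **Phone:** I gripped it by its long edges with a 60 N grip set and drew it out along its length. I then turned it flat with the screen up and moved it over the stack.
- **Last checks:**
  - The tool was vertical to within about 0.1°, and joint speeds were at or below 0.004 rad/s.
  - The lens worked out to (516.0, 24.0, 205.5) mm. That is about 0.5 mm from my estimate of the stack's middle and about 150 mm above its top.
  - The side picture matched the computed positions of the phone's ends to about a pixel.
- **Bystanders:** They looked unmoved in the last pictures; I did not measure them again.

**Disagreements:** The top and wrist cameras differed by about 1–2 mm on the bars and by up to about 7 mm on the phone's middle. The distance between the side bars of a layer came out at about 60–63 mm in the pictures, against the 64 mm given. I moved the second-layer bar and the last top bar about 1.5–2 mm outward to split that difference.

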